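# Put two washed tube stands back together

## Task

The two tube stands have been washed in pieces. Put them back together: on each stand's own four posts, first the plate with the small tip seats as the lower deck, then the plate with the large tube holes as the upper deck, each lying level and fully down on its shoulders. Leave the beaker and the culture dish standing where they are.

Things in the scene. Friction and masses are not known exactly. Their poses are not given: they have to be found in the camera images.
- stand_50: Large tube stand, bare: grey metal base 70 x 154 mm, top 14 mm above the bench, 4 fixed steel posts: collar dia 22 up to a shoulder 26 mm above the bench, dia 14 up to a 2nd shoulder at 64 mm (bevelled 1.5 mm), dia 5.5 pin, tapered tip to 80 mm. Post axes at x = +-19, y = +-62 mm. Origin on the bench under its centre; x across its short side, y along its long side, z up. Fixed.
- stand_15: Small tube stand, bare: grey metal base 62 x 118 mm, top 14 mm above the bench, 4 fixed steel posts: collar dia 22 up to a shoulder 26 mm above the bench, dia 14 up to a 2nd shoulder at 64 mm (bevelled 1.5 mm), dia 5.5 pin, tapered tip to 80 mm. Post axes at x = +-15, y = +-43 mm. Origin on the bench under its centre; x across its short side, y along its long side, z up. Fixed.
- seat_50_mid (a point): Loose white plate 66 x 150 x 10 mm, 90 g, on the bench, lower deck of the large stand: 3 tip seats dia 14 in a row; 4 bores dia 18 at x +-19, y +-62 mm. Goes over the posts' 14 mm part onto the collars, underside 26 mm above the bench. Point: its centre, 5 mm above its underside; x across the width, y along the length. A half turn makes no difference. Grip it across the width at mid-length.
- top_50_mid (a point): Loose white plate 66 x 150 x 10 mm, 90 g, on the bench, upper deck of the large stand: 3 tube holes dia 31 in a row; 4 bores dia 8.5 at x +-19, y +-62 mm. Goes over the 5.5 mm pins onto the 2nd shoulders, underside 64 mm above the bench. Point: its centre, 5 mm above its underside; x across the width, y along the length. A half turn makes no difference. Grip it across the width at mid-length.
- seat_15_mid (a point): Loose white plate 58 x 114 x 10 mm, 60 g, on the bench, lower deck of the small stand: 6 tip seats dia 8 in 2 rows; 4 bores dia 18 at x +-15, y +-43 mm. Goes over the posts' 14 mm part onto the collars, underside 26 mm above the bench. Point: its centre, 5 mm above its underside; x across the width, y along the length. A half turn makes no difference. Grip it across the width at mid-length.
- top_15_mid (a point): Loose white plate 58 x 114 x 10 mm, 60 g, on the bench, upper deck of the small stand: 6 tube holes dia 18 in 2 rows; 4 bores dia 8.5 at x +-15, y +-43 mm. Goes over the 5.5 mm pins onto the 2nd shoulders, underside 64 mm above the bench. Point: its centre, 5 mm above its underside; x across the width, y along the length. A half turn makes no difference. Grip it across the width at mid-length.
- beaker_mid (a point): Bystander: glass beaker, 68 mm in diameter, 90 mm high, standing on the bench; the point is its centre, half-way up. Not to be moved.
- dish_mid (a point): Bystander: round culture dish, 62 mm in diameter, 14 mm high, lying on the bench; the point is its centre, half-way up. Not to be moved.

How it is judged:
At the end, for the whole second after the job is handed in: Each plate lies on its own stand: its centre 31 mm (plates with tip seats) or 69 mm (plates with tube holes) above the bench within 3 mm, within 6 mm of the stand's axis, along the stand within 0.12 rad, level within 0.04 rad, released and at rest (z of seat_50_mid in the frame of stand_50 between 0.028 and 0.034 m and horizontal distance between each of seat_50_mid, top_50_mid and stand_50 below 0.006 m and angle between the x axis of each of seat_50_mid, top_50_mid and the x axis of stand_50, either way round below 0.12 rad and angle between each of seat_50_mid, top_50_mid, seat_15_mid, top_15_mid's own z axis and vertical below 0.04 rad and z of top_50_mid in the frame of stand_50 between 0.066 and 0.072 m and z of seat_15_mid in the frame of stand_15 between 0.028 and 0.034 m and horizontal distance between each of seat_15_mid, top_15_mid and stand_15 below 0.006 m and angle between the x axis of each of seat_15_mid, top_15_mid and the x axis of stand_15, either way round below 0.12 rad and z of top_15_mid in the frame of stand_15 between 0.066 and 0.072 m and linear speed of each of seat_50, top_50, seat_15, top_15 below 0.01 m/s); the robot touches nothing.
It fails at once if the beaker is shifted by more than 30 mm or tipped (distance of beaker_mid from where it was at the start of the episode above 0.03 m or angle between beaker_mid's own z axis and vertical above 0.5 rad).
It fails at once if the culture dish is shifted by more than 30 mm or tipped (distance of dish_mid from where it was at the start of the episode above 0.03 m or angle between dish_mid's own z axis and vertical above 0.5 rad).
It also fails if it takes over 106 s, if anything falls off the work surface, if the arm or the gripper's body presses on something with over 40 N, if the wrist force passes 120 N, or if a joint passes its speed limit or range.

## Robot

A 6-joint arm with a two-finger parallel gripper is mounted at the origin on a cart in front of the work surface, level with it; the furniture and walls round the work are solid. World frame = base frame: x ahead of the robot, y to its left, z up, the work surface at z = 0. Lengths are in m, angles in rad, forces in N, time in s.
With the tool pointing down it reaches from about 0.275 to 0.825 m from the base axis. Payload 5.2 kg.
Tool frame: the origin (TCP) lies at the very end of the fingers, on their centre line; the grasp point (between the pads) lies 19 mm behind it (bot.pinch_z is the distance from the TCP to the grasp point, in m); z points along the fingers, y is the direction in which the jaws open and shut (so a half turn about z gives the same grasp; the last joint's range is limited). The gripper opens to 93 mm and grips with 3 to 60 N. Pads are 15 mm wide; open, the fingers measure 128 mm over their backs; the gripper's body (75 mm by 188 mm) begins 65 mm behind the grasp point.
Start: joints at [1.1, 0.259, 1.535, -0, 1.348, -0.203], TCP at [0.146, 0.53, 0.219] pointing down, gripper open.
Joint ranges: [-3.14, 3.14], [-0.91, 2.08], [0.19, 2.58], [-1.22, 4.36], [0.22, 2.71], [-3.12, 3.12]. Speed limits (rad/s): [2.57, 2.57, 3.14, 3.14, 3.14, 3.14].

## Interface

Orientations are given as a rotation vector (axis times angle).
In Python, from workcell import bot, eyes gives the robot as it stands.
- The arm moves only by the shell command python3 -m creep 'ROWS' [FORCE]. ROWS is a JSON object of lists of equal length, an entry for each row: "grip": the closure, from -1 (fully open) to 1 (shut), so that 0 is half open; "slide": the shift along the tool's x, y, z in m, a list of three; "dr": the turn, a rotation vector about the tool's x, y, z in degrees, a list of three. A call has exactly 5 rows; each row is the pose to reach, as a shift and turn from the pose commanded when the call began, along the tool's axes at that moment; what a row does not reach only later rows make up. A row lasts 1/10 s, in which the tool goes at most 50 mm and 8.59 degrees, less where a joint would pass 70% of its speed; a pose out of reach is approached as far as the arm can. A call with a gripper value outside its range is refused whole. The fingers move at their own pace and stop on an object; FORCE is the grip in N (left out, the last holds). Time passes only in rows, so rows that repeat a pose let the fingers close, or fill a call up. It gives the time, the measured TCP pose, the force and the opening at its end, in the units of the state.
- bot.read_state(): the state, without advancing time (a new reading comes with each control period).
- eyes.snapshot(name): name is "scene" or "top" or "wrist"; returns (picture, depth): 400x640x3 uint8, blue, green, red; 400x640 float32, m along the optical axis (not along the pixel's ray), 0 where there is no reading.
- eyes.camera_info(name): a dict with "camera_matrix" (3x3 intrinsics, pixels), "R" (3x3) and "t" (3): a world point X has camera coordinates R X + t; the wrist camera has in their place "tool_from_camera" (4x4, takes a point from camera to tool coordinates, whose origin is the TCP and whose axes are the flange's). Camera axes: x right, y down, z forward; pixel columns grow to the right and rows downward; lengths in m; the calibration is good to about 2 mm. A picture is of the moment at which its call begins: read the wrist's pose just before it. camera_info takes no time and is no camera call.
- bot.job_done(): hands the job in, once; it reports no verdict.
The state is a dict: "clock": time; "joint_positions": joint angles; "dq": joint speeds; "effort": joint torques, N m; "tcp_pos": TCP position; "ee_rot": TCP orientation; "ft_force": force on the tool from outside, world axes, zero at the start; "ft_torque": the same for the moment, N m; "grip_width": finger opening in m.
Only numpy, scipy, OpenCV 4.12 (cv2) and the standard library are available. Lean on these libraries where they do the work, as an engineer would, in place of code of your own. Each camera call takes 0.05 s, during which the arm holds its last target.

## Working session

There is one attempt and no reset: what is moved stays moved. The work goes in short steps, Python scripts to look and compute and a shell command to move; the robot and the scene stay as the last step left them, time stands still between calls to the robot, and variables do not carry over. Pictures are saved under pics/ and viewed, and the job is handed in when it is done.

```bash
ls; mkdir -p pics
python3 - <<'E'
from workcell import bot, eyes
import cv2
print(bot.read_state())
for n in ["scene","top"]:
    p,d=eyes.snapshot(n); cv2.imwrite(f"pics/{n}0.png",p)
    i=eyes.camera_info(n); print(n,i)
print(eyes.camera_info("wrist"))
E
```

```text
pics
{'clock': 0.0, 'joint_positions': array([ 1.10019660e+00,  2.59352271e-01,  1.53608968e+00, -2.33573833e-05,
        1.34799639e+00, -2.02806961e-01]), 'dq': array([ 0.00012847,  0.00070012,  0.00015157, -0.00070807,  0.00051202,
        0.00109439]), 'effort': array([ 7.22878085e-04, -4.37307966e+01, -2.84004790e+01,  7.19628925e-02,
        4.12276725e-02, -1.57151912e-04]), 'tcp_pos': array([0.14526499, 0.52989579, 0.21781008]), 'ee_rot': array([-4.19305342e-01, -3.11288997e+00,  2.74770204e-03]), 'ft_force': array([0.55930553, 0.24663464, 0.0634479 ]), 'ft_torque': array([ 0.01768412, -0.03399165,  0.00712915]), 'grip_width': 0.09328024713694608}
scene {'camera_matrix': array([[447.30343065,   0.        , 326.83518332],
       [  0.        , 447.30343065, 193.14158385],
       [  0.        ,   0.        ,   1.        ]]), 'R': array([[ 0.76852545, -0.63969508,  0.01260293],
       [-0.46512574, -0.57210807, -0.67553712],
       [ 0.439348  ,  0.51330552, -0.73721827]]), 't': array([-0.45975767,  0.32989825,  1.17242519])}
top {'camera_matrix': array([[488.11121131,   0.     
[... 162 characters left out ...]
 -0.00559349],
       [-0.97447143, -0.0052316 , -0.22445058],
       [ 0.22441284,  0.00694481, -0.97446942]]), 't': array([-0.0018379 ,  0.5885539 ,  1.16555297])}
{'camera_matrix': array([[337.51947626,   0.        , 318.8934698 ],
       [  0.        , 337.51947626, 198.2634919 ],
       [  0.        ,   0.        ,   1.        ]]), 'tool_from_camera': array([[-3.12724881e-04, -9.53096688e-01, -3.02665830e-01,
         8.59769187e-02],
       [ 9.99998936e-01, -7.29237434e-04,  1.26313973e-03,
        -7.36859756e-05],
       [-1.42460955e-03, -3.02665113e-01,  9.53095903e-01,
        -1.66999560e-01],
       [ 0.00000000e+00,  0.00000000e+00,  0.00000000e+00,
         1.00000000e+00]])}
```

View pics/top0.png

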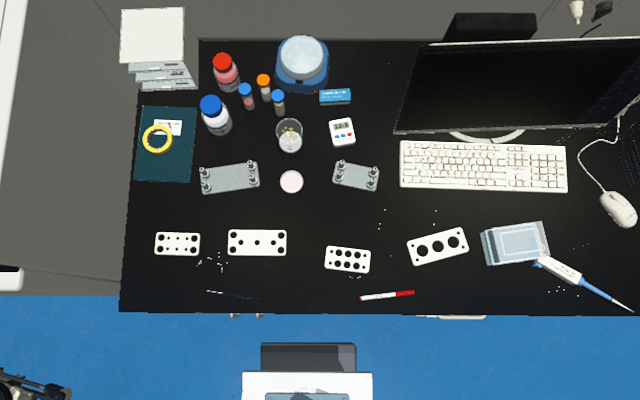

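View pics/scene0.png

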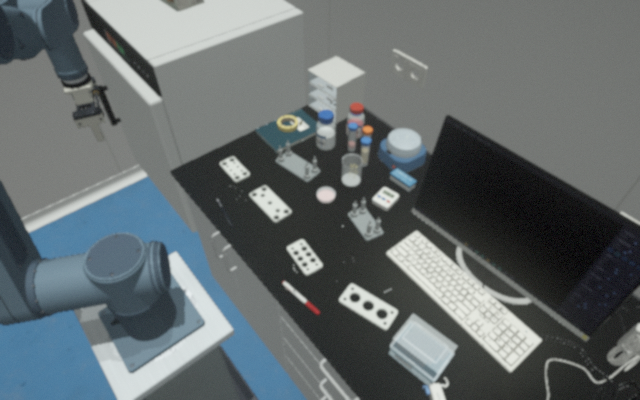

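```bash
cat > h.py <<'E'
from workcell import bot, eyes
import cv2, numpy as np
from scipy.spatial.transform import Rotation as R
def pix2plane(n,uv,z,st=None):
    i=eyes.camera_info(n); K=i["camera_matrix"]; uv=np.atleast_2d(uv).astype(float)
    ray=np.c_[uv,np.ones(len(uv))]@np.linalg.inv(K).T
    if n=="wrist":
        T=i["tool_from_camera"]; Rt=R.from_rotvec(st["ee_rot"]).as_matrix()
        A=Rt@T[:3,:3]; o=Rt@T[:3,3]+st["tcp_pos"]
    else:
        A=i["R"].T; o=-A@i["t"]
    d=ray@A.T
    return o+d*((z-o[2])/d[:,2])[:,None]
def rect(pts):
    (c,(w,h),a)=cv2.minAreaRect((pts[:,:2]*1000).astype(np.float32))
    if w>h: a+=90; w,h=h,w      # a = direction of short side, deg
    a=(a+90)%180-90
    return np.array(c)/1000,w,h,a
def white(p):
    hsv=cv2.cvtColor(p,cv2.COLOR_BGR2HSV)
    return ((hsv[...,2]>150)&(hsv[...,1]<60)).astype(np.uint8)
def go(tx,ty,tz,yaw):
    """yaw deg: world direction of tool y axis(mod 180); tool pointing down. prints slide and dr"""
    s=bot.read_state(); Rt=R.from_rotvec(s["ee_rot"]).as_matrix()
    cur=np.degrees(np.arctan2(Rt[1,1],Rt[0,1])); dy=(yaw-cur+90)%180-90
    yy=np.radians(cur+dy); y=np.array([np.cos(yy),np.sin(yy),0]); z=np.array([0,0,-1.])
    Rg=np.c_[np.cross(y,z),y,z]
    print("cur",s["tcp_pos"].round(4),"yaw",cur.round(2),"slide mm",(1000*Rt.T@(np.array([tx,ty,tz])-s["tcp_pos"])).round(1),"dr",np.degrees(R.from_matrix(Rt.T@Rg).as_rotvec()).round(2),"j6",s["joint_positions"][5].round(2))
E
python3 - <<'E'
from h import *
p=cv2.imread("pics/top0.png"); m=white(p)
for n,(u,v) in dict(seat15=(177,243),seat50=(257,242),top15=(347,259),top50=(438,246)).items():
    mm=np.zeros_like(m); mm[v-30:v+30,u-36:u+36]=m[v-30:v+30,u-36:u+36]
    k,l,s,c=cv2.connectedComponentsWithStats(mm); b=1+np.argmax(s[1:,4])
    pts=np.argwhere(l==b)[:,::-1]
    print(n,rect(pix2plane("top",pts,0.01)))
    cs=[]
for n,z in (("st",.014),):
    print([pix2plane("top",[q],.014).round(3)[0] for q in [(229,178),(356,177)]], pix2plane("top",[(291,181),(289,135)],.01).round(3))
crop=cv2.resize(p[150:200,190:390],None,fx=4,fy=4,interpolation=cv2.INTER_CUBIC); cv2.imwrite("pics/c0.png",crop)
E
```

```text
seat15 (array([0.46336731, 0.33771179]), 58.7694206237793, 114.93553161621094, -1.6812591552734375)
seat50 (array([0.46721219, 0.13141995]), 66.98257446289062, 151.1786651611328, -0.9211807250976562)
top15 (array([ 0.4259325 , -0.10195736]), 59.02122116088867, 114.88677215576172, -6.428367614746094)
top50 (array([ 0.46053882, -0.33480017]), 66.6944808959961, 151.3208465576172, 15.577123641967773)
[array([0.637, 0.209, 0.014]), array([ 0.642, -0.128,  0.014])] [[0.631 0.045 0.01 ]
 [0.76  0.052 0.01 ]]
```

View pics/c0.png

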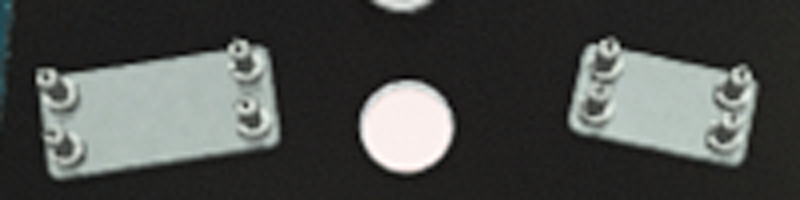

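Run:
```python
from h import *
go(.463,.338,.15,-1.7)
```

```text
cur [0.1453 0.53   0.2179] yaw 74.66 slide mm [-357.2 -101.    68. ] dr [-9.000e-02  4.000e-02  7.636e+01] j6 -0.2
```

```bash
python3 -m creep '{"grip":[-1,-1,-1,-1,-1],"slide":[[-40,-11,10],[-80,-22,20],[-120,-33,30],[-160,-44,40],[-200,-55,50]],"dr":[[0,0,8],[0,0,16],[0,0,24],[0,0,32],[0,0,40]]}' 30
python3 - <<'E'
from h import *
go(.463,.338,.15,-1.7)
E
```

```text
clock: 0.6
tcp_pos: [0.3556, 0.4049, 0.1594]
ee_rot: [-1.466, -2.778, 0.001]
ft_force: [0.5, 1.0, -0.1]
grip_width: 0.0929
cur [0.3556 0.4049 0.1594] yaw 34.34 slide mm [-115.9   50.9    9.3] dr [-3.000e-02  0.000e+00  3.604e+01] j6 0.04
```

I wrote millimetres into `slide`, which takes metres. The per-row limit capped the move, so no harm was done. I'll use metres from here on.

```bash
python3 -m creep '{"grip":[-1,-1,-1,-1,-1],"slide":[[-0.023,0.01,0.002],[-0.046,0.02,0.004],[-0.07,0.03,0.006],[-0.093,0.04,0.008],[-0.116,0.051,0.009]],"dr":[[0,0,7.2],[0,0,14.4],[0,0,21.6],[0,0,28.8],[0,0,36]]}'
python3 - <<'E'
from h import *
s=bot.read_state(); p,d=eyes.snapshot("wrist"); cv2.imwrite("pics/w1.png",p); np.save("w1.npy",s)
go(.463,.338,.15,-1.7)
E
```

```text
clock: 1.1
tcp_pos: [0.4627, 0.3389, 0.1504]
ee_rot: [-2.253, -2.189, 0.002]
ft_force: [0.5, 0.4, 1.4]
grip_width: 0.0933
cur [0.4665 0.3371 0.1503] yaw -2.12 slide mm [ 0.8 -3.6  0.3] dr [ 0.1   0.08 -0.42] j6 0.47
```

View pics/w1.png

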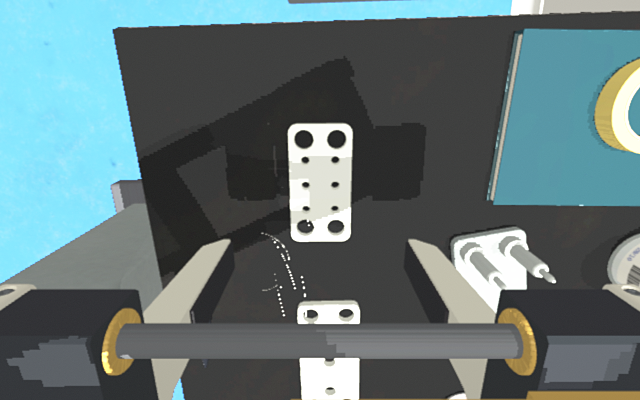

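```bash
cat >> h.py <<'E'
def wplate(p,st,z,seed,thr=150,dbg=None,box=None):
    hsv=cv2.cvtColor(p,cv2.COLOR_BGR2HSV)
    m=((hsv[...,2]>thr)&(hsv[...,1]<60)).astype(np.uint8)
    if box: b=np.zeros_like(m); b[box[1]:box[3],box[0]:box[2]]=1; m&=b
    k,l,s,c=cv2.connectedComponentsWithStats(m)
    L=l[seed[1],seed[0]]
    cn,_=cv2.findContours((l==L).astype(np.uint8),cv2.RETR_EXTERNAL,cv2.CHAIN_APPROX_NONE)
    pts=max(cn,key=len)[:,0]
    return rect(pix2plane("wrist",pts,z,st))
def shot(name):
    s=bot.read_state(); p,d=eyes.snapshot("wrist"); cv2.imwrite(f"pics/{name}.png",p); np.save(f"{name}.npy",s)
    np.save(f"{name}_d.npy",d); return s,p,d
E
python3 - <<'E'
from h import *
s,p,d=shot("w2")
print(s["tcp_pos"],s["clock"]); print(wplate(p,s,.01,(320,170)))
go(.463,.338,.15,-1.7)
E
```

```text
[0.46653937 0.3370772  0.15032408] 1.15
(array([0.46236166, 0.33961737]), 58.967620849609375, 114.95576477050781, -1.270355224609375)
cur [0.4647 0.338  0.1503] yaw -1.66 slide mm [-0.1 -1.7  0.3] dr [0.01 0.05 0.04] j6 0.46
```

```bash
python3 -m creep '{"grip":[-1,-1,-1,-1,-1],"slide":[[0.001,-0.002,0.045],[0.001,-0.002,0.09],[0.001,-0.002,0.13],[0.001,-0.002,0.147],[0.001,-0.002,0.147]],"dr":[[0,0,0],[0,0,-0.2],[0,0,-0.2],[0,0,-0.2],[0,0,-0.2]]}'
python3 - <<'E'
from h import *
go(.4624,.339,.002,-1.3)
E
```

```text
clock: 1.7
tcp_pos: [0.4579, 0.3405, 0.0021]
ee_rot: [-2.24, -2.201, 0.007]
ft_force: [-0.0, -0.5, -0.3]
grip_width: 0.0932
cur [0.4579 0.3405 0.0021] yaw -1.0 slide mm [-1.5  4.5  0.1] dr [-0.25  0.11  0.3 ] j6 0.46
```

```bash
python3 -m creep '{"grip":[-1,0.3,0.5,1,1],"slide":[[0,0.002,0],[0,0.002,0],[0,0.002,0],[0,0.002,0],[0,0.002,0]],"dr":[[0,0,0],[0,0,0],[0,0,0],[0,0,0],[0,0,0]]}' 30
python3 - <<'E'
from h import *
go(.4624,.339,.002,-1.3)
print(bot.read_state()["grip_width"])
E
```

```text
clock: 2.2
tcp_pos: [0.4624, 0.3409, 0.0043]
ee_rot: [2.243, 2.199, 0.001]
ft_force: [-0.7, 1.0, 0.0]
grip_width: 0.0653
cur [0.4624 0.3409 0.0043] yaw -1.13 slide mm [-1.9  0.   2.3] dr [ 0.02 -0.01  0.17] j6 0.46
0.06533203716443067
```

```bash
python3 -m creep '{"grip":[1,1,1,1,1],"slide":[[0,0,0],[0,0,0],[0,0,0],[0,0,0],[0,0,0]],"dr":[[0,0,0],[0,0,0],[0,0,0],[0,0,0],[0,0,0]]}' 30
python3 - <<'E'
from h import *
go(.4624,.339,.002,-1.3)
print(bot.read_state()["grip_width"],bot.read_state()["ft_force"])
E
```

```text
clock: 2.7
tcp_pos: [0.4625, 0.3409, 0.0042]
ee_rot: [2.243, 2.199, 0.0]
ft_force: [0.1, 0.4, 2.0]
grip_width: 0.0576
cur [0.4625 0.3409 0.0042] yaw -1.14 slide mm [-1.9 -0.1  2.2] dr [ 0.01 -0.01  0.16] j6 0.46
0.057594415865264266 [0.09273406 0.35156789 2.01539163]
```

```bash
python3 -m creep '{"grip":[1,1,1,1,1],"slide":[[0,0,-0.04],[0,0,-0.08],[0,0,-0.12],[-0.01,0.003,-0.16],[-0.04,0.01,-0.19]],"dr":[[0,0,0],[0,0,0],[0,0,0],[0,0,0],[0,0,0]]}' 30
python3 -m creep '{"grip":[1,1,1,1,1],"slide":[[-0.045,0.01,0],[-0.09,0.02,0],[-0.135,0.03,0],[-0.18,0.05,0],[-0.22,0.07,0]],"dr":[[0,0,2],[0,0,4],[0,0,6],[0,0,8],[0,0,10]]}'
python3 - <<'E'
from h import *
shot("w3")
go(.62,-.28,.2,-13)
E
```

```text
clock: 3.2
tcp_pos: [0.4716, 0.3022, 0.1966]
ee_rot: [2.24, 2.202, 0.005]
ft_force: [1.3, -0.4, -0.9]
grip_width: 0.0573
clock: 3.7
tcp_pos: [0.5371, 0.0773, 0.194]
ee_rot: [-2.428, -1.993, 0.0]
ft_force: [0.4, 1.3, -0.1]
grip_width: 0.0577
cur [0.5406 0.071  0.1939] yaw -11.54 slide mm [-328.1  148.    -4.3] dr [0.19 0.23 1.46] j6 0.13
```

View pics/w3.png

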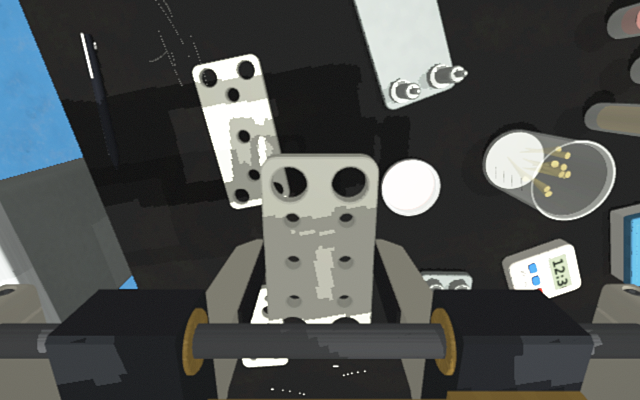

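The plate is held square in the jaws, filling about (320,240). Two posts of stand_50 show at (405,92) and (447,75). The dish is at (410,187) and the beaker at (548,175).

```bash
python3 -m creep '{"grip":[1,1,1,1,1],"slide":[[-0.04,0.018,0],[-0.085,0.038,0],[-0.13,0.058,0],[-0.175,0.078,0],[-0.215,0.098,0]],"dr":[[0,0,0],[0,0,0.5],[0,0,1],[0,0,1],[0,0,1]]}'
python3 -m creep '{"grip":[1,1,1,1,1],"slide":[[-0.04,0.018,0],[-0.075,0.035,0],[-0.105,0.045,0],[-0.105,0.045,0],[-0.105,0.045,0]],"dr":[[0,0,0],[0,0,0],[0,0,0],[0,0,0],[0,0,0]]}'
python3 - <<'E'
from h import *
s,p,d=shot("w4")
go(.62,-.28,.2,-13)
E
```

```text
clock: 4.25
tcp_pos: [0.5916, -0.1526, 0.1937]
ee_rot: [-2.444, -1.973, 0.001]
ft_force: [0.8, -0.4, -0.5]
grip_width: 0.0572
clock: 4.75
tcp_pos: [0.6132, -0.2629, 0.193]
ee_rot: [-2.444, -1.971, 0.0]
ft_force: [-0.6, 0.9, -0.9]
grip_width: 0.0574
cur [ 0.6133 -0.2619  0.1934] yaw -12.15 slide mm [-16.3  10.4  -6.7] dr [-0.09 -0.06  0.85] j6 -0.36
```

View pics/w4.png

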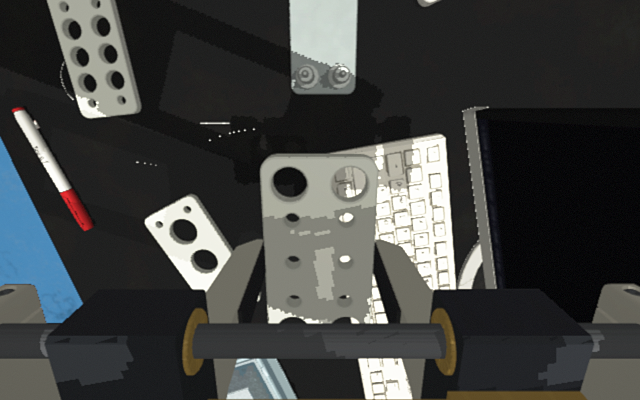

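```bash
python3 -m creep '{"grip":[1,1,1,1,1],"slide":[[0.04,0.004,-0.04],[0.045,0.004,-0.05],[0.045,0.004,-0.05],[0.045,0.004,-0.05],[0.045,0.004,-0.05]],"dr":[[0,0,0],[0,0,0],[0,0,0],[0,0,0],[0,0,0]]}'
python3 - <<'E'
from h import *
s,p,d=shot("w5"); print(s["tcp_pos"])
p=p[0:240,160:480]; cv2.imwrite("pics/w5c.png",cv2.resize(p,None,fx=2.5,fy=2.5))
E
```

```text
clock: 5.3
tcp_pos: [0.6262, -0.2192, 0.2426]
ee_rot: [-2.442, -1.973, 0.002]
ft_force: [-1.6, -0.8, -1.3]
grip_width: 0.0576
[ 0.62618488 -0.21917341  0.24256898]
```

View pics/w5c.png

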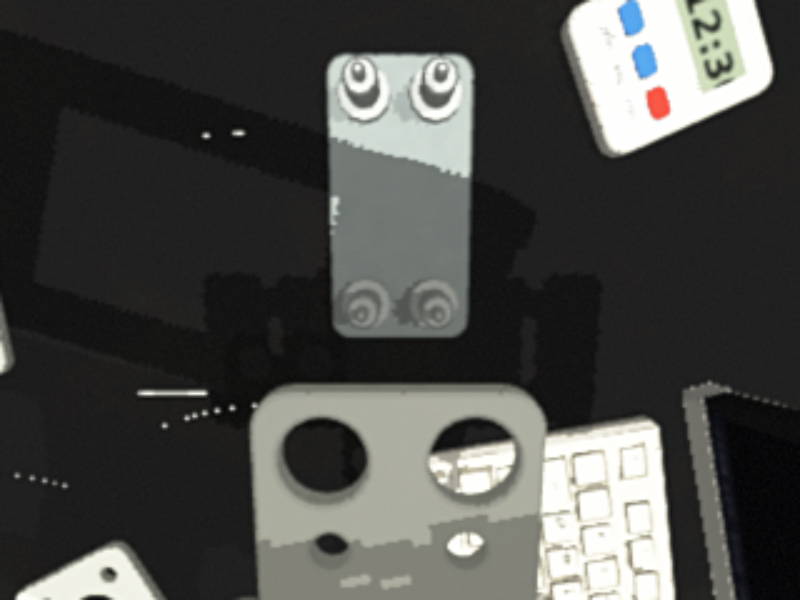

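Run:
```python
from h import *
s=np.load("w5.npy",allow_pickle=True).item()
f=lambda a:np.array(a)/2.5+[160,0]-0.3
a=pix2plane("wrist",f([(359,68),(440,68),(361,315),(436,315)]),.079,s); print(a.round(4),a.mean(0))
v=a[0]+a[1]-a[2]-a[3]; print(np.degrees(np.arctan2(v[1],v[0]))-90, np.linalg.norm(v)/2,np.linalg.norm(a[0]-a[1]),np.linalg.norm(a[2]-a[3]))
p=cv2.imread("pics/w5.png")
hsv=cv2.cvtColor(p,cv2.COLOR_BGR2HSV)
b=pix2plane("wrist",f([(328,53),(473,53),(331,338),(469,338)]),.014,s); print(b.mean(0))
v=b[0]+b[1]-b[2]-b[3]; print(np.degrees(np.arctan2(v[1],v[0]))-90, np.linalg.norm(v)/2,np.linalg.norm(b[0]-b[1]),np.linalg.norm(b[2]-b[3]))
# held plate far edge / bores
```

```text
[[ 0.6405 -0.0795  0.079 ]
 [ 0.6686 -0.0856  0.079 ]
 [ 0.6221 -0.1634  0.079 ]
 [ 0.6503 -0.1695  0.079 ]] [ 0.64537046 -0.12449672  0.079     ]
-12.367909179443501 0.0858896385798197 0.028682200753114583 0.02885622909260228
[ 0.64580473 -0.12466347  0.014     ]
-12.202832391419548 0.118975056638661 0.06114356238191725 0.0640502791742526
```

```bash
cat >> h.py <<'E'
def pix2tool(uv,ztool):
    i=eyes.camera_info("wrist");T=i["tool_from_camera"];uv=np.atleast_2d(uv).astype(float)
    d=(np.c_[uv,np.ones(len(uv))]@np.linalg.inv(i["camera_matrix"]).T)@T[:3,:3].T; o=T[:3,3]
    return o+d*((ztool-o[2])/d[:,2])[:,None]
E
python3 - <<'E'
from h import *
f=lambda a:np.array(a)/2.5+[160,0]-0.3
print((1000*pix2tool(f([(325,456),(473,456),(250,400),(547,400),(398,384)]),-.006)).round(1))
p=cv2.imread("pics/w5.png")[130:330,220:420]; cv2.imwrite("pics/w5d.png",cv2.resize(p,None,fx=3,fy=3))
go(.6455,-.1246,.14,-12.3)
E
```

```text
[[ 42.4 -15.5  -6. ]
 [ 42.4  13.7  -6. ]
 [ 53.5 -29.7  -6. ]
 [ 53.5  27.7  -6. ]
 [ 56.6  -1.1  -6. ]]
cur [ 0.6261 -0.2195  0.2424] yaw -12.16 slide mm [ 96.8  -0.8 102.5] dr [-0.16 -0.03  0.14] j6 -0.29
```

View pics/w5d.png

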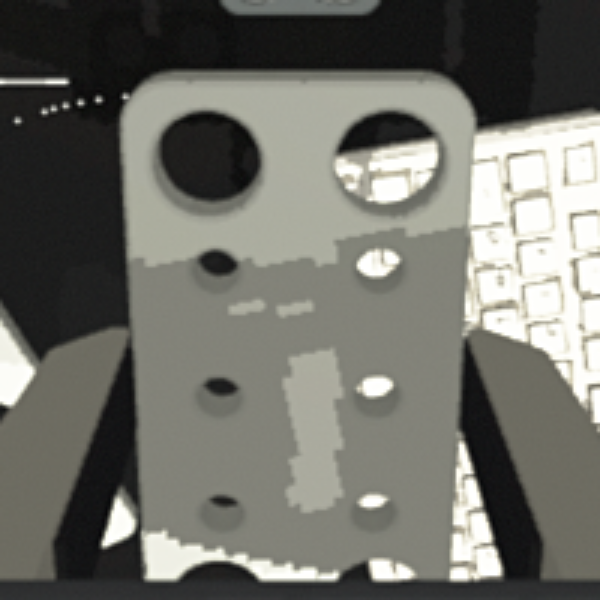

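```bash
python3 -m creep '{"grip":[1,1,1,1,1],"slide":[[0.03,0,0.03],[0.07,0,0.07],[0.097,0,0.12],[0.097,0,0.135],[0.097,0,0.135]],"dr":[[0,0,0],[0,0,0],[0,0,0],[0,0,0],[0,0,0]]}'
python3 - <<'E'
from h import *
go(.6455,-.1246,.095,-12.3)
s,p,d=shot("w6"); cv2.imwrite("pics/w6c.png",cv2.resize(p[100:300,200:440],None,fx=3,fy=3))
go(.6455,-.1246,.095,-12.3)
E
```

```text
clock: 5.85
tcp_pos: [0.6436, -0.1225, 0.103]
ee_rot: [-2.435, -1.969, 0.009]
ft_force: [-0.6, -0.3, -1.2]
grip_width: 0.0576
cur [ 0.6436 -0.1225  0.103 ] yaw -12.08 slide mm [-1.7  2.4  8. ] dr [-0.65 -0.1   0.22] j6 -0.15
cur [ 0.6455 -0.1242  0.1062] yaw -12.12 slide mm [-0.4  0.2 11.2] dr [-0.36 -0.03  0.18] j6 -0.15
```

View pics/w6c.png

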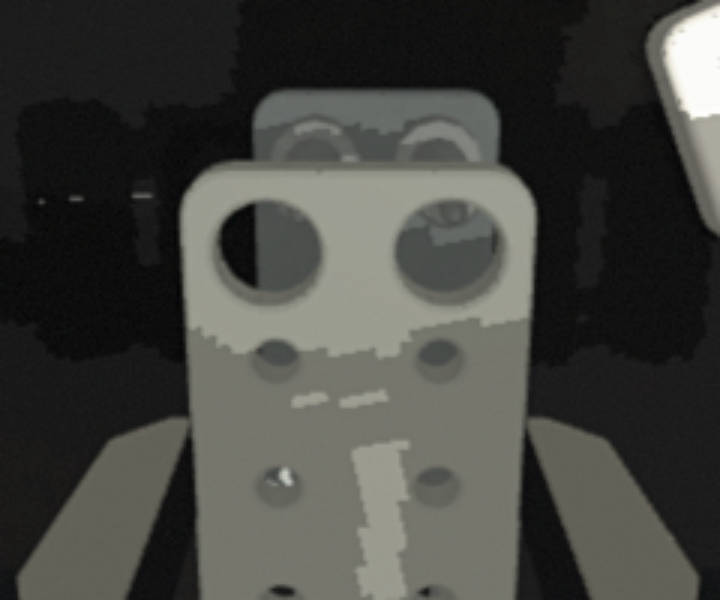

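Run:
```python
from h import *
f=lambda a:np.array(a)/3+[200,100]-0.3
print((1000*pix2tool(f([(450,210),(290,208)]),.027)).round(1))
print((1000*pix2tool(f([(268,250),(450,250),(360,164)]),-.006)).round(1))
print((1000*pix2tool(f([(315,160),(438,160)]),.106-.064)).round(1))
go(.6455,-.1246,.095,-12.3)
```

```text
[[ 41.2  17.   27. ]
 [ 41.6 -14.3  27. ]]
[[ 41.9 -15.8  -6. ]
 [ 41.9  14.1  -6. ]
 [ 56.1  -0.7  -6. ]]
[[48.4 -9.9 42. ]
 [48.4 15.6 42. ]]
cur [ 0.6455 -0.1242  0.1062] yaw -12.12 slide mm [-0.4  0.2 11.2] dr [-0.36 -0.03  0.18] j6 -0.15
```

```bash
python3 -m creep '{"grip":[1,1,1,1,1],"slide":[[0,0.001,0.012],[0,0.001,0.022],[0,0.001,0.030],[0,0.001,0.030],[0,0.001,0.030]],"dr":[[0,0,0],[0,0,0],[0,0,0],[0,0,0],[0,0,0]]}'
python3 - <<'E'
from h import *
s,p,d=shot("w7"); cv2.imwrite("pics/w7c.png",cv2.resize(p[100:300,200:440],None,fx=3,fy=3))
go(.6455,-.1246,.095,-12.3)
E
```

```text
clock: 6.4
tcp_pos: [0.6485, -0.1253, 0.0792]
ee_rot: [2.444, 1.973, 0.0]
ft_force: [0.0, -0.0, -0.6]
grip_width: 0.0573
cur [ 0.6487 -0.1253  0.0795] yaw -12.16 slide mm [ -0.   -3.2 -15.5] dr [0.04 0.01 0.14] j6 -0.15
```

View pics/w7c.png

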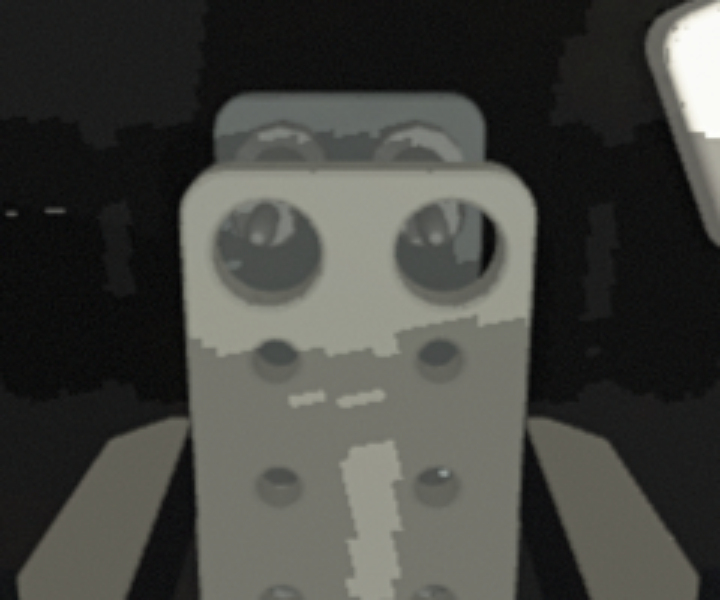

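Run:
```python
from h import *
f=lambda a:np.array(a)/3+[200,100]-0.3
print((1000*pix2tool(f([(262,238),(432,238)]),.000)).round(1))
print((1000*pix2tool(f([(268,250),(450,250),(360,164)]),-.006)).round(1))
print(bot.read_state()['tcp_pos'])
```

```text
[[ 42.4 -17.3   0. ]
 [ 42.4  11.6   0. ]]
[[ 41.9 -15.8  -6. ]
 [ 41.9  14.1  -6. ]
 [ 56.1  -0.7  -6. ]]
[ 0.6486868  -0.12527582  0.07954143]
```

```bash
python3 -m creep '{"grip":[1,1,1,1,1],"slide":[[0,-0.002,0],[0,-0.002,0.004],[0,-0.002,0.008],[0,-0.002,0.016],[0,-0.002,0.024]],"dr":[[0,0,0],[0,0,0],[0,0,0],[0,0,0],[0,0,0]]}'
python3 - <<'E'
from h import *
s,p,d=shot("w8"); cv2.imwrite("pics/w8c.png",cv2.resize(p[100:300,200:440],None,fx=3,fy=3))
go(.6466,-.1246,.030,-12.3); print(bot.read_state()["ft_force"])
E
```

```text
clock: 6.95
tcp_pos: [0.6464, -0.1244, 0.0543]
ee_rot: [-2.444, -1.974, 0.0]
ft_force: [0.2, -0.0, -1.4]
grip_width: 0.0573
cur [ 0.6454 -0.1241  0.0526] yaw -12.14 slide mm [-0.2  1.4 22.6] dr [-0.17 -0.02  0.16] j6 -0.15
[-0.915566   -0.4284697  -1.92935355]
```

View pics/w8c.png

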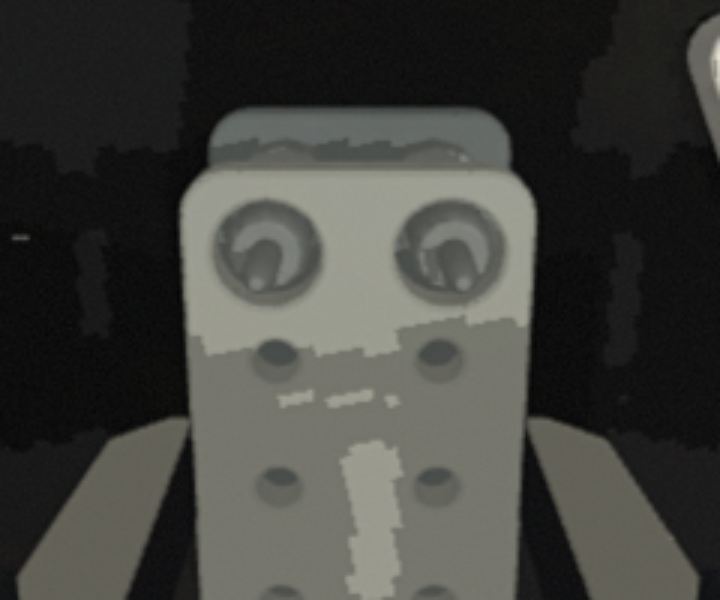

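Both far posts sit centred in the bores, at about (265,250) and (452,250) in the crop. I'll lower the plate the rest of the way.

```bash
python3 -m creep '{"grip":[1,1,1,1,1],"slide":[[0,0,0.009],[0,0,0.018],[0,0,0.0235],[0,0,0.0235],[0,0,0.0235]],"dr":[[0,0,0],[0,0,0],[0,0,0],[0,0,0],[0,0,0]]}'
python3 - <<'E'
from h import *
go(.6466,-.1246,.030,-12.3); print(bot.read_state()["ft_force"])
E
```

```text
clock: 7.5
tcp_pos: [0.6465, -0.1245, 0.0313]
ee_rot: [-2.444, -1.974, 0.0]
ft_force: [-0.0, 0.0, -0.4]
grip_width: 0.0572
cur [ 0.6465 -0.1245  0.0313] yaw -12.14 slide mm [-0.   0.1  1.3] dr [-0.01 -0.    0.16] j6 -0.15
[-0.03794807  0.02472823 -0.41012758]
```

```bash
python3 -m creep '{"grip":[1,0.3,0,-1,-1],"slide":[[0,0,0.001],[0,0,0.001],[0,0,0.001],[0,0,0.001],[0,0,0.001]],"dr":[[0,0,0],[0,0,0],[0,0,0],[0,0,0],[0,0,0]]}'
python3 -m creep '{"grip":[-1,-1,-1,-1,-1],"slide":[[0,0,0],[0,0,-0.03],[0,0,-0.08],[0,0,-0.13],[0,0,-0.17]],"dr":[[0,0,0],[0,0,0],[0,0,0],[0,0,0],[0,0,0]]}'
python3 - <<'E'
from h import *
s,p,d=shot("w9")
go(.4672,.1314,.2,-0.9)
E
```

```text
clock: 8.0
tcp_pos: [0.6467, -0.1246, 0.0308]
ee_rot: [2.444, 1.974, 0.0]
ft_force: [0.7, -0.1, -0.5]
grip_width: 0.0693
clock: 8.5
tcp_pos: [0.647, -0.1247, 0.2039]
ee_rot: [2.442, 1.973, 0.002]
ft_force: [1.7, -0.3, -0.4]
grip_width: 0.0931
cur [ 0.65   -0.1257  0.2116] yaw -12.13 slide mm [ 213.  -232.9    7.9] dr [  0.78   0.19 -11.23] j6 -0.15
```

View pics/w9.png

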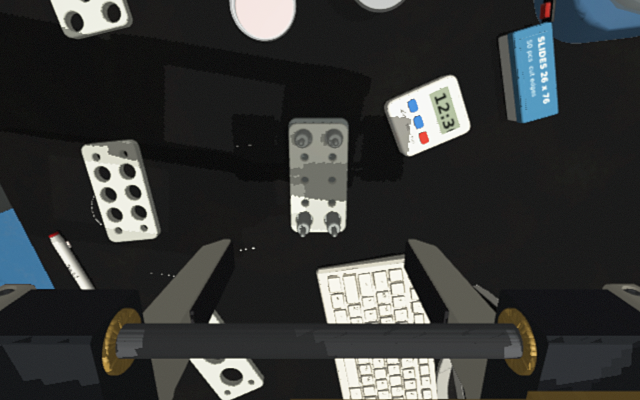

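Seat_15 is on its posts and lies flat at (318,177). The next plate is top_15, seen at (120,190).

```bash
python3 - <<'E'
from h import *
go(.426,-.102,.15,-6.4)
E
python3 -m creep '{"grip":[-1,-1,-1,-1,-1],"slide":[[0.01,-0.045,0.01],[0.02,-0.09,0.02],[0.03,-0.135,0.03],[0.04,-0.18,0.04],[0.05,-0.218,0.05]],"dr":[[0,0,-1],[0,0,-2],[0,0,-3],[0,0,-4],[0,0,-5.7]]}'
python3 -m creep '{"grip":[-1,-1,-1,-1,-1],"slide":[[0,0,0],[0,0,0],[0,0,0],[0,0,0],[0,0,0]],"dr":[[0,0,0],[0,0,0],[0,0,0],[0,0,0],[0,0,0]]}'
python3 - <<'E'
from h import *
s,p,d=shot("w10"); go(.426,-.102,.15,-6.4)
E
```

```text
cur [ 0.65   -0.1257  0.2116] yaw -12.13 slide mm [ -23.8 -224.8   58.5] dr [ 0.78  0.16 -5.73] j6 -0.15
clock: 9.05
tcp_pos: [0.4414, -0.0288, 0.15]
ee_rot: [-2.342, -2.094, 0.0]
ft_force: [0.0, -0.3, 0.7]
grip_width: 0.093
clock: 9.55
tcp_pos: [0.4451, -0.0304, 0.1508]
ee_rot: [2.343, 2.092, 0.001]
ft_force: [1.0, 1.0, -0.4]
grip_width: 0.0927
cur [ 0.4447 -0.0303  0.1506] yaw -6.47 slide mm [-73.4 -10.5   0.6] dr [ 0.02  0.01 -0.07] j6 -0.21
```

View pics/w10.png

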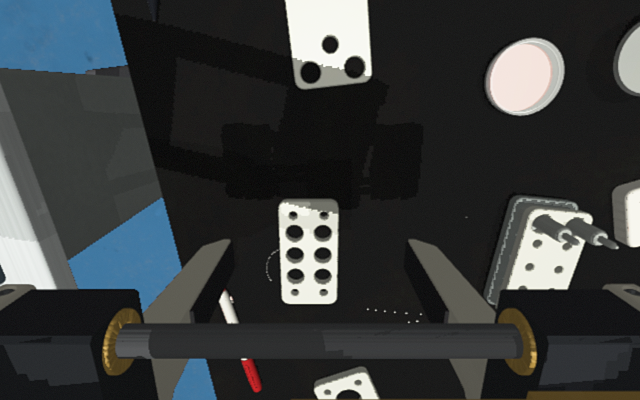

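```bash
python3 - <<'E'
from h import *
s=np.load("w10.npy",allow_pickle=True).item(); print(wplate(cv2.imread("pics/w10.png"),s,.01,(308,245)))
E
python3 -m creep '{"grip":[-1,-1,-1,-1,-1],"slide":[[-0.04,-0.005,0],[-0.072,-0.009,0],[-0.072,-0.009,0],[-0.072,-0.009,0],[-0.072,-0.009,0]],"dr":[[0,0,0],[0,0,0],[0,0,0],[0,0,0],[0,0,0]]}'
python3 - <<'E'
from h import *
s,p,d=shot("w11"); c,w,h,a=wplate(p,s,.01,(320,170)); print(c,w,h,a); go(c[0],c[1],.002,a)
E
```

```text
(array([ 0.42552252, -0.10109705]), 58.184974670410156, 112.71961975097656, -6.549903869628906)
clock: 10.1
tcp_pos: [0.427, -0.0998, 0.1505]
ee_rot: [-2.343, -2.093, -0.0]
ft_force: [0.2, 0.3, -0.5]
grip_width: 0.093
[ 0.42070444 -0.15154169] 415.189208984375 751.5833740234375 83.53759002685547
cur [ 0.427  -0.0996  0.1505] yaw -6.41 slide mm [-52.4  -0.5 148.5] dr [ 1.000e-02 -3.000e-02 -8.995e+01] j6 -0.37
```

Run:
```python
from h import *
s=np.load("w11.npy",allow_pickle=True).item(); p=cv2.imread("pics/w11.png")
for seed in [(320,180),(320,150),(320,190),(318,200)]:
    try: c,w,h,a=wplate(p,s,.01,seed,thr=120); print(c,w,h,a)
    except Exception as e: print(e)
go(.4255,-.101,.002,-6.5)
```

```text
[ 0.42070444 -0.15154169] 415.189208984375 751.5833740234375 83.53759002685547
[ 0.42544296 -0.1006993 ] 58.403289794921875 113.50466918945312 -6.466377258300781
[ 0.42070444 -0.15154169] 415.189208984375 751.5833740234375 83.53759002685547
[ 0.42544296 -0.1006993 ] 58.403289794921875 113.50466918945312 -6.466377258300781
cur [ 0.427  -0.0996  0.1505] yaw -6.41 slide mm [ -1.6  -1.3 148.5] dr [-0.01 -0.02  0.09] j6 -0.37
```

```bash
python3 -m creep '{"grip":[-1,-1,-1,-1,-1],"slide":[[-0.001,-0.001,0.045],[-0.001,-0.001,0.09],[-0.001,-0.001,0.125],[-0.001,-0.001,0.143],[-0.001,-0.001,0.148]],"dr":[[0,0,0],[0,0,0],[0,0,0],[0,0,0],[0,0,0]]}'
python3 -m creep '{"grip":[-1,0.2,0.5,1,1],"slide":[[0,0,0],[0,0,0],[0,0,0],[0,0,0],[0,0,0]],"dr":[[0,0,0],[0,0,0],[0,0,0],[0,0,0],[0,0,0]]}' 30
python3 -m creep '{"grip":[1,1,1,1,1],"slide":[[0,0,0],[0,0,0],[0,0,0],[0,0,0],[0,0,0]],"dr":[[0,0,0],[0,0,0],[0,0,0],[0,0,0],[0,0,0]]}' 30
python3 - <<'E'
from h import *
go(.6465,-.1245,.2,-12.14)
E
```

```text
clock: 10.65
tcp_pos: [0.4244, -0.0995, 0.0006]
ee_rot: [-2.338, -2.092, 0.002]
ft_force: [-0.2, 0.3, 1.2]
grip_width: 0.0925
clock: 11.15
tcp_pos: [0.4263, -0.1014, 0.0033]
ee_rot: [2.342, 2.092, 0.001]
ft_force: [-0.5, -0.3, 0.2]
grip_width: 0.0654
clock: 11.65
tcp_pos: [0.426, -0.1014, 0.003]
ee_rot: [2.342, 2.093, 0.0]
ft_force: [-0.8, 1.2, 5.4]
grip_width: 0.0579
cur [ 0.426  -0.1014  0.003 ] yaw -6.45 slide mm [   1.7  221.8 -196.9] dr [0.04 0.01 5.69] j6 -0.38
```

```bash
python3 -m creep '{"grip":[1,1,1,1,1],"slide":[[0,0,-0.04],[0,0.01,-0.09],[0,0.03,-0.13],[0,0.07,-0.15],[0.001,0.115,-0.15]],"dr":[[0,0,0],[0,0,0],[0,0,1],[0,0,2],[0,0,3.5]]}' 30
python3 -m creep '{"grip":[1,1,1,1,1],"slide":[[0,0.04,0],[0,0.07,0],[0,0.095,0],[0,0.104,0],[0,0.104,0]],"dr":[[0,0,1],[0,0,2.2],[0,0,2.2],[0,0,2.2],[0,0,2.2]]}'
python3 -m creep '{"grip":[1,1,1,1,1],"slide":[[0,0,0],[0,0,0],[0,0,0],[0,0,0],[0,0,0]],"dr":[[0,0,0],[0,0,0],[0,0,0],[0,0,0],[0,0,0]]}'
python3 - <<'E'
from h import *
go(.6465,-.1245,.12,-12.14)
s,p,d=shot("w12"); cv2.imwrite("pics/w12c.png",cv2.resize(p[100:300,200:440],None,fx=3,fy=3))
E
```

```text
clock: 12.15
tcp_pos: [0.5429, -0.1141, 0.1569]
ee_rot: [2.402, 2.015, 0.005]
ft_force: [0.5, -0.9, 0.3]
grip_width: 0.0574
clock: 12.65
tcp_pos: [0.6427, -0.1311, 0.1515]
ee_rot: [-2.443, -1.973, 0.001]
ft_force: [-0.3, 0.0, -1.8]
grip_width: 0.0574
clock: 13.15
tcp_pos: [0.6423, -0.1311, 0.1529]
ee_rot: [2.444, 1.974, 0.0]
ft_force: [0.6, 0.4, 0.5]
grip_width: 0.0577
cur [ 0.6423 -0.1311  0.1529] yaw -12.15 slide mm [ 7.3  2.7 32.9] dr [ 0.02  0.   -0.01] j6 -0.16
```

View pics/w12c.png

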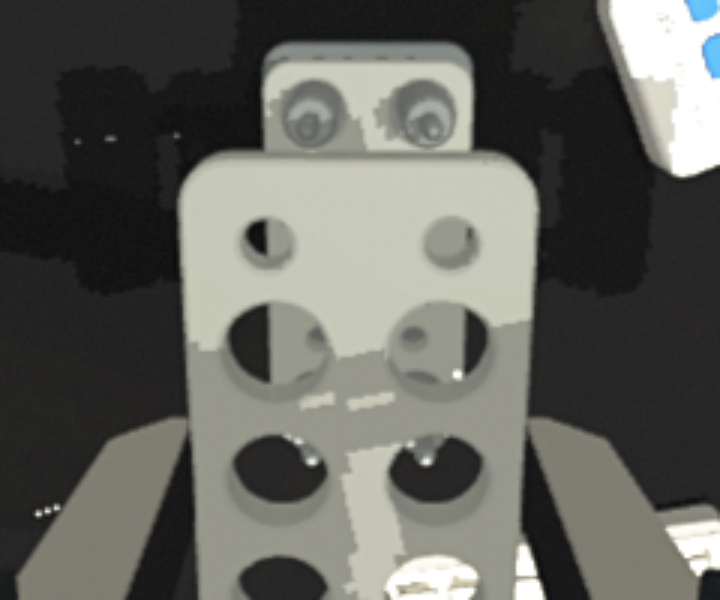

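Run:
```python
from h import *
f=lambda a:np.array(a)/3+[200,100]-0.3
print((1000*pix2tool(f([(267,242),(451,242),(180,200),(538,200),(360,154)]),-.007)).round(1))
print((1000*pix2tool(f([(309,131),(432,131)]),.1529-.08)).round(1))
```

```text
[[ 43.5 -15.9  -7. ]
 [ 43.5  14.1  -7. ]
 [ 50.5 -29.7  -7. ]
 [ 50.5  27.9  -7. ]
 [ 57.9  -0.7  -7. ]]
[[ 49.9 -12.6  72.9]
 [ 49.9  16.5  72.9]]
```

```bash
python3 -m creep '{"grip":[1,1,1,1,1],"slide":[[0.006,0.0028,0.02],[0.006,0.0028,0.04],[0.006,0.0028,0.055],[0.006,0.0028,0.06],[0.006,0.0028,0.06]],"dr":[[0,0,0],[0,0,0],[0,0,0],[0,0,0],[0,0,0]]}'
python3 -m creep '{"grip":[1,1,1,1,1],"slide":[[0,0,0],[0,0,0],[0,0,0],[0,0,0],[0,0,0]],"dr":[[0,0,0],[0,0,0],[0,0,0],[0,0,0],[0,0,0]]}'
python3 - <<'E'
from h import *
go(.6465,-.1245,.12,-12.14)
s,p,d=shot("w13"); cv2.imwrite("pics/w13c.png",cv2.resize(p[130:230,240:400],None,fx=5,fy=5))
E
```

```text
clock: 13.7
tcp_pos: [0.6461, -0.1257, 0.0917]
ee_rot: [-2.443, -1.973, 0.001]
ft_force: [0.1, -0.5, -1.0]
grip_width: 0.0576
clock: 14.2
tcp_pos: [0.6467, -0.1258, 0.093]
ee_rot: [2.444, 1.974, 0.0]
ft_force: [-0.9, 0.3, -0.3]
grip_width: 0.0574
cur [ 0.6467 -0.1258  0.093 ] yaw -12.14 slide mm [  1.3  -0.5 -27. ] dr [ 0.03  0.01 -0.  ] j6 -0.15
```

View pics/w13c.png

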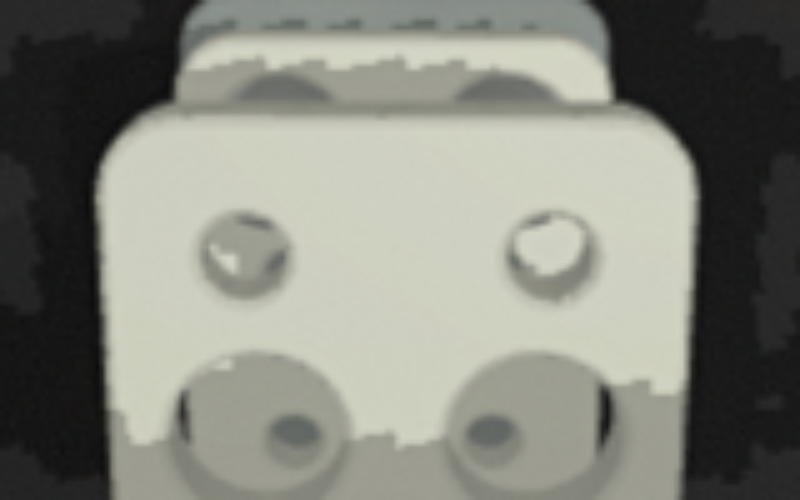

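```bash
python3 -m creep '{"grip":[1,1,1,1,1],"slide":[[0.0005,0,0.004],[0.0005,0,0.008],[0.0005,0,0.008],[0.0005,0,0.008],[0.0005,0,0.008]],"dr":[[0,0,0],[0,0,0],[0,0,0],[0,0,0],[0,0,0]]}'
python3 - <<'E'
from h import *
go(.6465,-.1245,.12,-12.14)
s,p,d=shot("w14"); cv2.imwrite("pics/w14c.png",cv2.resize(p[130:230,240:400],None,fx=5,fy=5))
E
```

```text
clock: 14.75
tcp_pos: [0.6467, -0.1253, 0.0846]
ee_rot: [2.444, 1.974, -0.0]
ft_force: [1.0, 0.2, -0.1]
grip_width: 0.0574
cur [ 0.6467 -0.1253  0.0846] yaw -12.14 slide mm [  0.7  -0.4 -35.4] dr [ 0.  0. -0.] j6 -0.15
```

View pics/w14c.png

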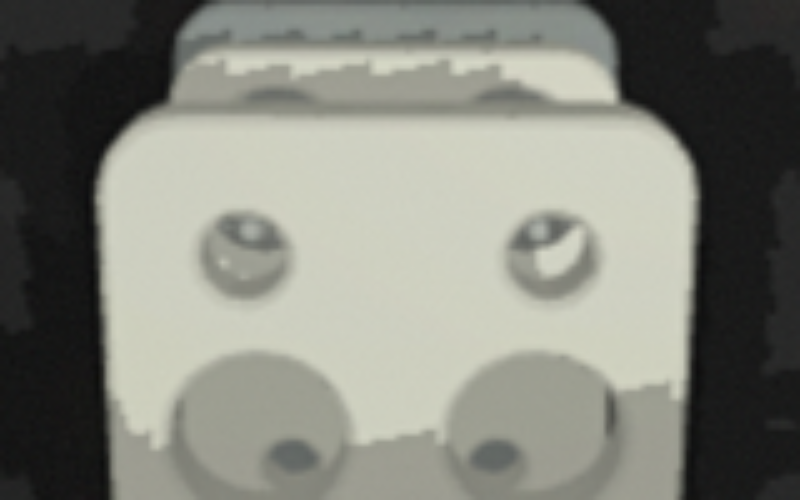

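Run:
```python
from h import *
f=lambda a:np.array(a)/5+[240,130]-0.4
print((1000*pix2tool(f([(246,254),(553,254)]),-.007)).round(1))
print((1000*pix2tool(f([(250,231),(540,231)]),.0846-.08)).round(1))
```

```text
[[ 43.5 -15.8  -7. ]
 [ 43.5  14.2  -7. ]]
[[ 43.  -16.4   4.6]
 [ 42.9  13.9   4.6]]
```

Pin tips and bores agree to about 0.5 mm, so I can lower it.

```bash
python3 -m creep '{"grip":[1,1,1,1,1],"slide":[[0,-0.0005,0.004],[0,-0.0005,0.008],[0,-0.0005,0.012],[0,-0.0005,0.0165],[0,-0.0005,0.0165]],"dr":[[0,0,0],[0,0,0],[0,0,0],[0,0,0],[0,0,0]]}'
python3 -m creep '{"grip":[1,1,1,1,1],"slide":[[0,0,0],[0,0,0],[0,0,0],[0,0,0],[0,0,0]],"dr":[[0,0,0],[0,0,0],[0,0,0],[0,0,0],[0,0,0]]}'
python3 - <<'E'
from h import *
s,p,d=shot("w15"); cv2.imwrite("pics/w15c.png",cv2.resize(p[130:230,240:400],None,fx=5,fy=5))
E
```

```text
clock: 15.3
tcp_pos: [0.6459, -0.1251, 0.0674]
ee_rot: [-2.443, -1.974, 0.001]
ft_force: [-0.5, -0.1, -0.1]
grip_width: 0.0576
clock: 15.8
tcp_pos: [0.6462, -0.1252, 0.0682]
ee_rot: [2.444, 1.974, 0.0]
ft_force: [-0.6, -0.3, -0.7]
grip_width: 0.0576
```

View pics/w15c.png

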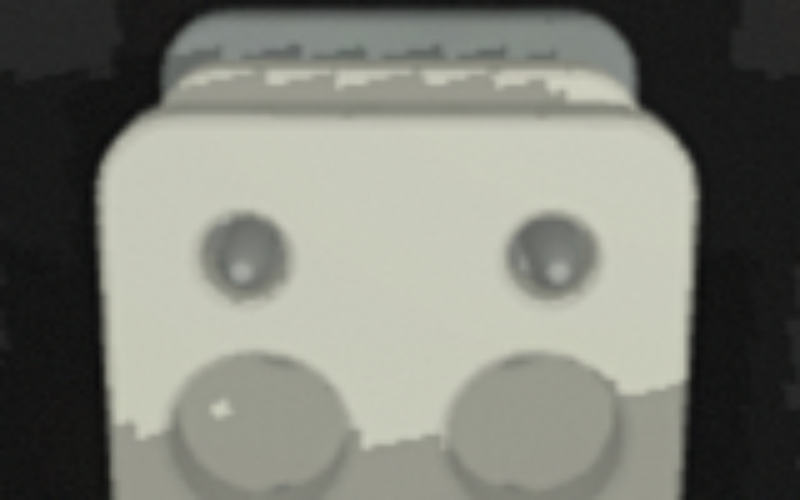

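The pins stand inside the bores at (243,270) and (557,270). I'll release and lift.

```bash
python3 -m creep '{"grip":[1,0.3,0,-1,-1],"slide":[[0,0,0.001],[0,0,0.001],[0,0,0.001],[0,0,0.001],[0,0,0.001]],"dr":[[0,0,0],[0,0,0],[0,0,0],[0,0,0],[0,0,0]]}'
python3 -m creep '{"grip":[-1,-1,-1,-1,-1],"slide":[[0,0,0],[0,0,-0.03],[0,0,-0.07],[0,0,-0.11],[0,0,-0.14]],"dr":[[0,0,0],[0,0,0],[0,0,0],[0,0,0],[0,0,0]]}'
python3 - <<'E'
from h import *
s,p,d=shot("w16")
go(.4672,.1314,.15,-0.9)
E
```

```text
clock: 16.35
tcp_pos: [0.6463, -0.1252, 0.0671]
ee_rot: [2.444, 1.974, 0.0]
ft_force: [0.0, 0.1, -0.2]
grip_width: 0.0693
clock: 16.85
tcp_pos: [0.6468, -0.1254, 0.21]
ee_rot: [2.442, 1.973, 0.002]
ft_force: [0.7, 0.2, 0.4]
grip_width: 0.0929
cur [ 0.6489 -0.1261  0.2155] yaw -12.14 slide mm [ 213.7 -232.5   62.7] dr [  0.61   0.15 -11.24] j6 -0.15
```

View pics/w16.png

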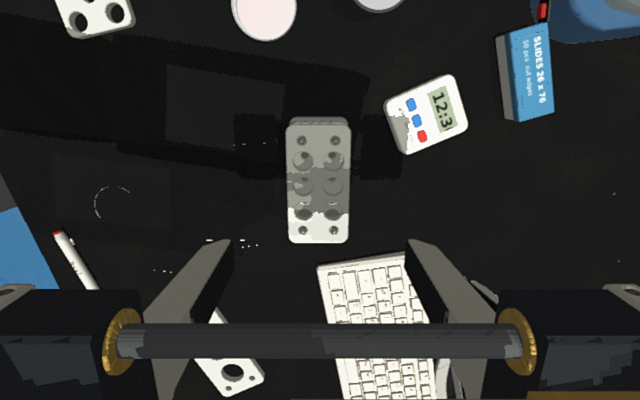

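Run:
```python
from h import *
go(.62,.1,.25,9)
```

```text
cur [ 0.6489 -0.1261  0.2155] yaw -12.14 slide mm [215.  -75.4 -35.6] dr [  0.59   0.2  -21.14] j6 -0.15
```

```bash
python3 -m creep '{"grip":[-1,-1,-1,-1,-1],"slide":[[0.045,-0.015,-0.01],[0.09,-0.03,-0.02],[0.135,-0.045,-0.03],[0.18,-0.06,-0.035],[0.215,-0.075,-0.035]],"dr":[[0,0,-4],[0,0,-8],[0,0,-12],[0,0,-16],[0,0,-21]]}'
python3 -m creep '{"grip":[-1,-1,-1,-1,-1],"slide":[[0,0,0],[0,0,0],[0,0,0],[0,0,0],[0,0,0]],"dr":[[0,0,0],[0,0,0],[0,0,0],[0,0,0],[0,0,0]]}'
python3 - <<'E'
from h import *
s,p,d=shot("w17"); cv2.imwrite("pics/w17c.png",cv2.resize(p[0:240,160:480],None,fx=2.5,fy=2.5)); print(s["tcp_pos"])
E
```

```text
clock: 17.4
tcp_pos: [0.6181, 0.1034, 0.2431]
ee_rot: [2.038, 2.389, 0.003]
ft_force: [-0.1, 0.5, -0.8]
grip_width: 0.0929
clock: 17.9
tcp_pos: [0.6184, 0.0994, 0.2418]
ee_rot: [-2.046, -2.384, 0.001]
ft_force: [-1.1, -0.7, -0.3]
grip_width: 0.0929
[0.61836716 0.09935208 0.24181259]
```

View pics/w17c.png

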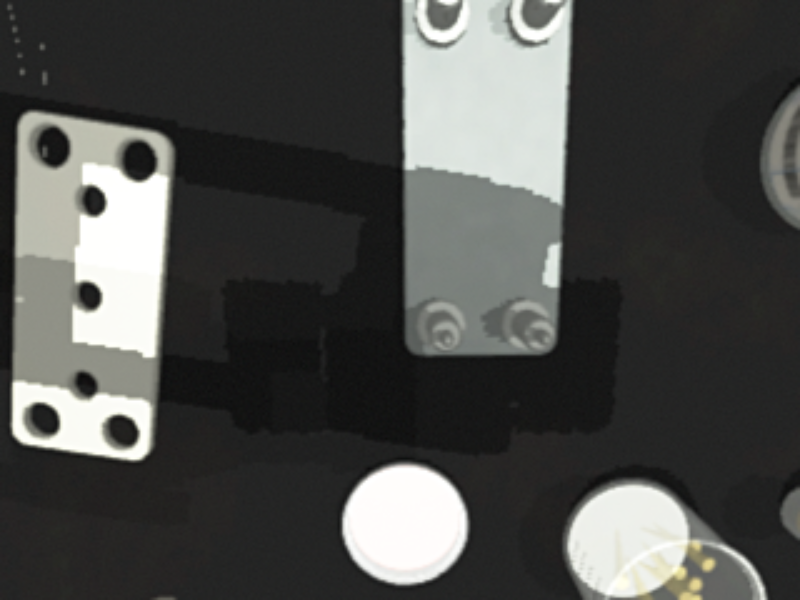

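```bash
python3 -m creep '{"grip":[-1,-1,-1,-1,-1],"slide":[[0.04,0.01,0],[0.06,0.02,0],[0.06,0.02,0],[0.06,0.02,0],[0.06,0.02,0]],"dr":[[0,0,0],[0,0,0],[0,0,0],[0,0,0],[0,0,0]]}'
python3 -m creep '{"grip":[-1,-1,-1,-1,-1],"slide":[[0,0,0],[0,0,0],[0,0,0],[0,0,0],[0,0,0]],"dr":[[0,0,0],[0,0,0],[0,0,0],[0,0,0],[0,0,0]]}'
python3 - <<'E'
from h import *
s,p,d=shot("w18"); cv2.imwrite("pics/w18c.png",cv2.resize(p[0:240,160:480],None,fx=2.5,fy=2.5)); print(s["tcp_pos"])
E
```

```text
clock: 18.45
tcp_pos: [0.6286, 0.1619, 0.2419]
ee_rot: [2.044, 2.385, -0.001]
ft_force: [-0.9, 1.2, 0.1]
grip_width: 0.093
clock: 18.95
tcp_pos: [0.6286, 0.163, 0.2421]
ee_rot: [2.043, 2.386, 0.0]
ft_force: [0.7, 0.1, 0.2]
grip_width: 0.0929
[0.628646   0.16299846 0.24213952]
```

View pics/w18c.png

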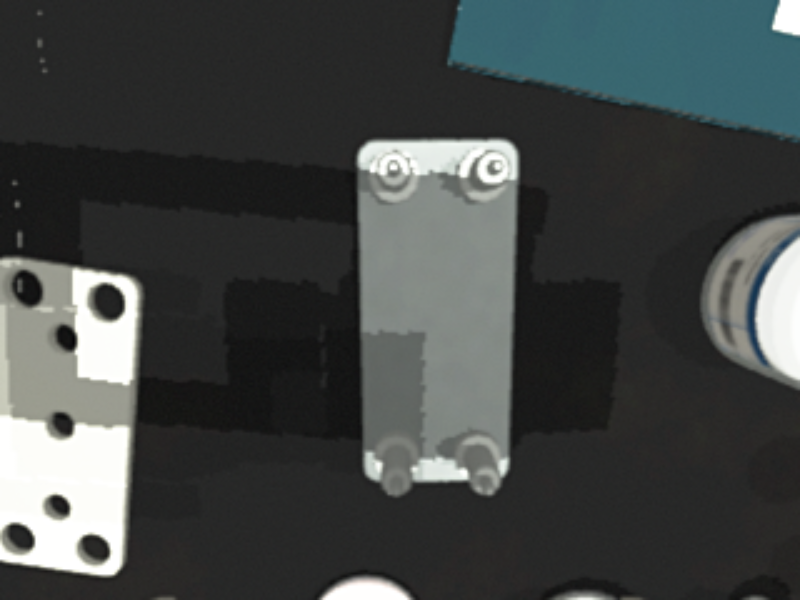

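Run:
```python
from h import *
s=np.load("w18.npy",allow_pickle=True).item()
f=lambda a:np.array(a)/2.5+[160,0]-0.3
a=pix2plane("wrist",f([(394,168),(494,168),(396,490),(487,490)]),.079,s); print(a.round(4),a.mean(0))
v=a[0]+a[1]-a[2]-a[3]; print(np.degrees(np.arctan2(v[1],v[0]))-90, np.linalg.norm(v)/2,np.linalg.norm(a[0]-a[1]),np.linalg.norm(a[2]-a[3]))
b=pix2plane("wrist",f([(358,139),(519,139),(363,484),(510,484)]),.014,s); print(b.mean(0))
v=b[0]+b[1]-b[2]-b[3]; print(np.degrees(np.arctan2(v[1],v[0]))-90, np.linalg.norm(v)/2,np.linalg.norm(b[0]-b[1]),np.linalg.norm(b[2]-b[3]))
go(.467,.132,.15,-.9)
```

```text
[[0.61   0.2681 0.079 ]
 [0.6461 0.2737 0.079 ]
 [0.6295 0.1466 0.079 ]
 [0.6663 0.1523 0.079 ]] [0.63797169 0.21016715 0.079     ]
9.294592456757087 0.12310703247612592 0.03653974004383088 0.037254717694037494
[0.63894983 0.2098157  0.014     ]
9.29923604748744 0.1560063153018764 0.06973628471746651 0.07186783102714979
cur [0.6286 0.1631 0.2421] yaw 8.85 slide mm [  -5.8 -164.5   92.1] dr [0.   0.   9.75] j6 -0.07
```

```bash
python3 -m creep '{"grip":[-1,-1,-1,-1,-1],"slide":[[0,-0.04,0.02],[-0.002,-0.08,0.045],[-0.004,-0.12,0.07],[-0.006,-0.16,0.09],[-0.006,-0.1645,0.092]],"dr":[[0,0,2],[0,0,4],[0,0,6],[0,0,8],[0,0,9.7]]}'
python3 -m creep '{"grip":[-1,-1,-1,-1,-1],"slide":[[0,0,0],[0,0,0],[0,0,0],[0,0,0],[0,0,0]],"dr":[[0,0,0],[0,0,0],[0,0,0],[0,0,0],[0,0,0]]}'
python3 - <<'E'
from h import *
s,p,d=shot("w19"); 
for seed in [(320,180),(320,150),(330,210),(300,170),(340,160)]:
    try: c,w,h,a=wplate(p,s,.01,seed,thr=110); print(c,w,h,a); 
    except Exception as e: print(e)
go(.467,.132,.002,-.9)
E
```

```text
clock: 19.5
tcp_pos: [0.4582, 0.1314, 0.1462]
ee_rot: [-2.233, -2.198, 0.014]
ft_force: [0.1, -1.0, -0.1]
grip_width: 0.0929
clock: 20.0
tcp_pos: [0.468, 0.132, 0.1503]
ee_rot: [2.237, 2.205, 0.001]
ft_force: [0.9, 0.7, -0.1]
grip_width: 0.0928
[0.4677619 0.0800182] 415.46038818359375 751.5617065429688 89.08306121826172
[0.46720477 0.13425417] 67.31549835205078 153.6126708984375 -0.4371185302734375
[0.46720477 0.13425417] 67.31549835205078 153.6126708984375 -0.4371185302734375
[0.46720477 0.13425417] 67.31549835205078 153.6126708984375 -0.4371185302734375
[0.46720477 0.13425417] 67.31549835205078 153.6126708984375 -0.4371185302734375
cur [0.4677 0.132  0.1502] yaw -0.83 slide mm [  0.   -0.8 148.2] dr [ 0.03 -0.    0.07] j6 0.06
```

View pics/w19.png

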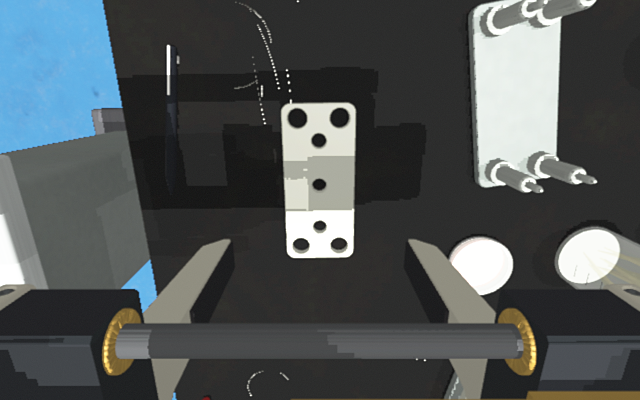

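```bash
python3 -m creep '{"grip":[-1,-1,-1,-1,-1],"slide":[[0.001,0,0.045],[0.001,0,0.09],[0.001,0,0.125],[0.001,0,0.142],[0.001,0,0.1475]],"dr":[[0,0,-0.3],[0,0,-0.3],[0,0,-0.3],[0,0,-0.3],[0,0,-0.3]]}'
python3 -m creep '{"grip":[-1,0,0.5,1,1],"slide":[[0,0,0],[0,0,0],[0,0,0],[0,0,0],[0,0,0]],"dr":[[0,0,0],[0,0,0],[0,0,0],[0,0,0],[0,0,0]]}' 35
python3 -m creep '{"grip":[1,1,1,1,1],"slide":[[0,0,0],[0,0,0],[0,0,0],[0,0,0],[0,0,0]],"dr":[[0,0,0],[0,0,0],[0,0,0],[0,0,0],[0,0,0]]}' 35
python3 - <<'E'
from h import *
go(.6382,.21,.2,9.3)
E
```

```text
clock: 20.55
tcp_pos: [0.4656, 0.1328, 0.0005]
ee_rot: [-2.23, -2.209, 0.005]
ft_force: [-0.6, -0.7, 2.3]
grip_width: 0.0927
clock: 21.05
tcp_pos: [0.4676, 0.1329, 0.0033]
ee_rot: [2.231, 2.21, 0.002]
ft_force: [1.2, 0.3, 3.4]
grip_width: 0.0655
clock: 21.55
tcp_pos: [0.4676, 0.1329, 0.0033]
ee_rot: [2.231, 2.21, 0.002]
ft_force: [-1.3, -0.7, 6.0]
grip_width: 0.0656
cur [0.4676 0.1329 0.0033] yaw -0.54 slide mm [  78.7  170.1 -196.5] dr [ 0.08  0.   -9.84] j6 0.06
```

```bash
python3 -m creep '{"grip":[1,1,1,1,1],"slide":[[0,0,-0.04],[0,0,-0.085],[0.01,0.03,-0.13],[0.025,0.065,-0.15],[0.04,0.105,-0.15]],"dr":[[0,0,0],[0,0,0],[0,0,-2],[0,0,-4],[0,0,-6]]}' 35
python3 -m creep '{"grip":[1,1,1,1,1],"slide":[[0.01,0.03,0],[0.025,0.055,0],[0.025,0.069,0],[0.025,0.069,0],[0.025,0.069,0]],"dr":[[0,0,-2],[0,0,-3.8],[0,0,-3.8],[0,0,-3.8],[0,0,-3.8]]}'
python3 -m creep '{"grip":[1,1,1,1,1],"slide":[[0,0,0],[0,0,0],[0,0,0],[0,0,0],[0,0,0]],"dr":[[0,0,0],[0,0,0],[0,0,0],[0,0,0],[0,0,0]]}'
python3 - <<'E'
from h import *
go(.6382,.21,.1,9.3)
s,p,d=shot("w20"); cv2.imwrite("pics/w20c.png",cv2.resize(p[60:260,200:440],None,fx=3,fy=3))
E
```

```text
clock: 22.05
tcp_pos: [0.5757, 0.1727, 0.1578]
ee_rot: [2.108, 2.322, 0.01]
ft_force: [0.9, -0.4, -0.6]
grip_width: 0.0653
clock: 22.55
tcp_pos: [0.6378, 0.2031, 0.1517]
ee_rot: [-2.034, -2.392, 0.003]
ft_force: [-1.2, -0.2, -0.6]
grip_width: 0.0655
clock: 23.05
tcp_pos: [0.6386, 0.2032, 0.1528]
ee_rot: [2.035, 2.393, 0.0]
ft_force: [0.1, -0.5, -0.7]
grip_width: 0.0656
cur [0.6386 0.2032 0.1528] yaw 9.25 slide mm [ 6.7  0.7 52.8] dr [ 0.01  0.   -0.05] j6 -0.02
```

View pics/w20c.png

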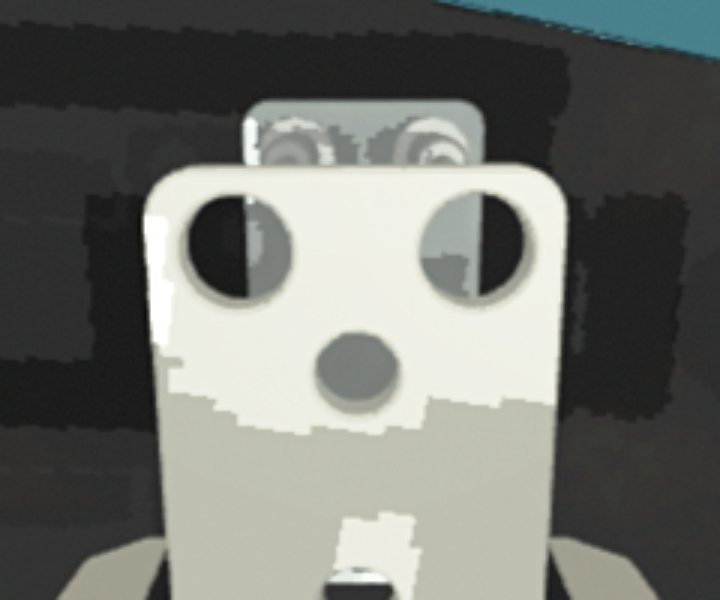

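Run:
```python
from h import *
f=lambda a:np.array(a)/3+[200,60]-0.3
print((1000*pix2tool(f([(238,247),(474,247),(357,166),(360,367)]),-.007)).round(1))
print((1000*pix2tool(f([(288,160),(440,160)]),.1528-.08)).round(1))
```

```text
[[ 62.6 -19.8  -7. ]
 [ 62.5  17.4  -7. ]
 [ 75.   -1.   -7. ]
 [ 43.   -0.5  -7. ]]
[[ 71.1 -16.9  72.8]
 [ 71.1  18.1  72.8]]
```

```bash
python3 -m creep '{"grip":[1,1,1,1,1],"slide":[[0.0063,0.0017,0.02],[0.0063,0.0017,0.04],[0.0063,0.0017,0.06],[0.0063,0.0017,0.066],[0.0063,0.0017,0.068]],"dr":[[0,0,0],[0,0,0],[0,0,0],[0,0,0],[0,0,0]]}'
python3 -m creep '{"grip":[1,1,1,1,1],"slide":[[0,0,0],[0,0,0],[0,0,0],[0,0,0],[0,0,0]],"dr":[[0,0,0],[0,0,0],[0,0,0],[0,0,0],[0,0,0]]}'
python3 - <<'E'
from h import *
go(.6382,.21,.1,9.3)
s,p,d=shot("w21"); cv2.imwrite("pics/w21c.png",cv2.resize(p[60:260,200:440],None,fx=3,fy=3))
E
```

```text
clock: 23.6
tcp_pos: [0.6389, 0.2097, 0.0838]
ee_rot: [-2.034, -2.393, 0.002]
ft_force: [-0.5, -0.6, -1.3]
grip_width: 0.0654
clock: 24.1
tcp_pos: [0.6396, 0.2098, 0.0851]
ee_rot: [2.035, 2.393, 0.001]
ft_force: [0.2, -0.4, 0.0]
grip_width: 0.0657
cur [0.6396 0.2098 0.0851] yaw 9.26 slide mm [  0.4  -1.3 -14.9] dr [ 0.04  0.   -0.04] j6 -0.01
```

View pics/w21c.png

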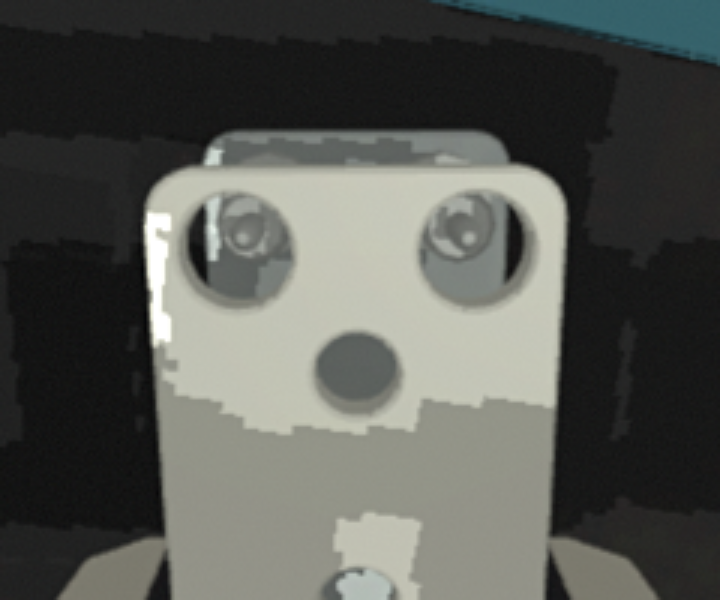

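```bash
python3 - <<'E'
from h import *
f=lambda a:np.array(a)/3+[200,60]-0.3
print((1000*pix2tool(f([(238,247),(474,247)]),-.007)).round(1))
print((1000*pix2tool(f([(246,234),(467,236)]),.085-.08)).round(1))
E
python3 -m creep '{"grip":[1,1,1,1,1],"slide":[[0,0,0.008],[0,0,0.016],[0,0,0.024],[0,0,0.028],[0,0,0.028]],"dr":[[0,0,0],[0,0,0],[0,0,0],[0,0,0],[0,0,0]]}'
python3 - <<'E'
from h import *
s,p,d=shot("w22"); cv2.imwrite("pics/w22c.png",cv2.resize(p[60:260,200:440],None,fx=3,fy=3)); print(s["tcp_pos"],s["ft_force"])
E
```

```text
[[ 62.6 -19.8  -7. ]
 [ 62.5  17.4  -7. ]]
[[ 63.  -19.7   5. ]
 [ 62.7  17.5   5. ]]
clock: 24.65
tcp_pos: [0.6385, 0.2097, 0.0551]
ee_rot: [-2.034, -2.392, 0.003]
ft_force: [0.2, 0.0, -0.5]
grip_width: 0.0657
[0.6385455  0.20969381 0.05511375] [ 0.15083149  0.04170891 -0.52760947]
```

View pics/w22c.png

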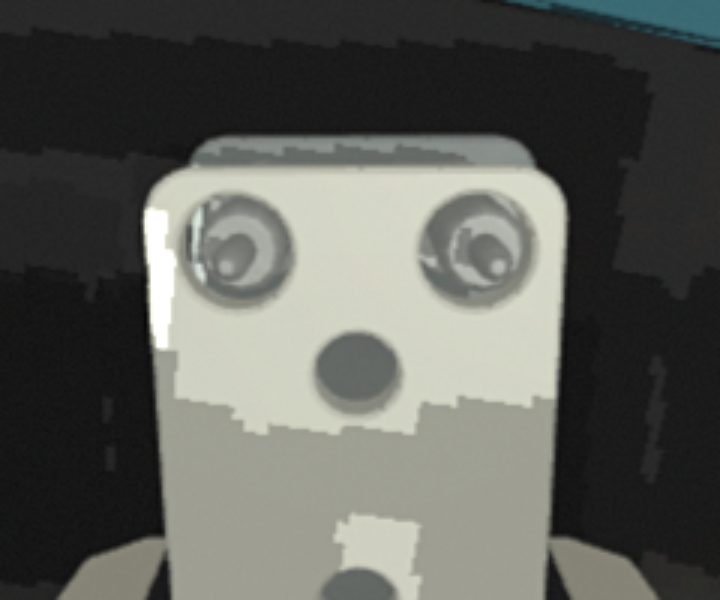

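The alignment is good, with the posts inside the bores at (235,250) and (487,250). I'll lower and release.

```bash
python3 -m creep '{"grip":[1,1,1,1,1],"slide":[[0,0,0.008],[0,0,0.016],[0,0,0.023],[0,0,0.026],[0,0,0.026]],"dr":[[0,0,0],[0,0,0],[0,0,0],[0,0,0],[0,0,0]]}'
python3 -m creep '{"grip":[1,0.3,0,-1,-1],"slide":[[0,0,0.0005],[0,0,0.001],[0,0,0.001],[0,0,0.001],[0,0,0.001]],"dr":[[0,0,0],[0,0,0],[0,0,0],[0,0,0],[0,0,0]]}'
python3 -m creep '{"grip":[-1,-1,-1,-1,-1],"slide":[[0,0,0],[0,0,-0.03],[0,0,-0.08],[0,0,-0.13],[0,0,-0.17]],"dr":[[0,0,0],[0,0,0],[0,0,0],[0,0,0],[0,0,0]]}'
python3 - <<'E'
from h import *
s,p,d=shot("w23")
go(.4605,-.3348,.15,15.5)
E
```

```text
clock: 25.2
tcp_pos: [0.639, 0.2098, 0.03]
ee_rot: [-2.034, -2.393, 0.001]
ft_force: [0.3, -1.2, -1.0]
grip_width: 0.0655
clock: 25.7
tcp_pos: [0.6396, 0.2099, 0.0298]
ee_rot: [2.035, 2.393, 0.001]
ft_force: [0.3, 0.8, 0.4]
grip_width: 0.0769
clock: 26.2
tcp_pos: [0.6399, 0.2099, 0.203]
ee_rot: [2.034, 2.392, 0.003]
ft_force: [0.2, 1.2, 0.2]
grip_width: 0.0929
cur [0.643  0.2105 0.2107] yaw 9.27 slide mm [-508.8 -268.7   57. ] dr [ 0.8   0.05 -6.23] j6 -0.01
```

View pics/w23.png

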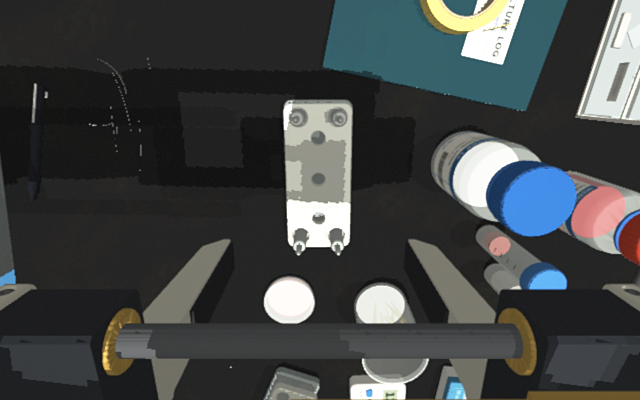

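Seat_50 is seated at (318,175). Next is top_50.

```bash
python3 -m creep '{"grip":[-1,-1,-1,-1,-1],"slide":[[-0.043,-0.022,0.003],[-0.086,-0.045,0.006],[-0.13,-0.067,0.01],[-0.173,-0.09,0.015],[-0.215,-0.113,0.02]],"dr":[[0,0,0],[0,0,0],[0,0,-1],[0,0,-2],[0,0,-3]]}'
python3 -m creep '{"grip":[-1,-1,-1,-1,-1],"slide":[[-0.043,-0.02,0.003],[-0.086,-0.04,0.006],[-0.13,-0.06,0.01],[-0.173,-0.08,0.015],[-0.215,-0.1,0.02]],"dr":[[0,0,-1],[0,0,-2],[0,0,-3],[0,0,-3],[0,0,-3]]}'
python3 - <<'E'
from h import *
go(.4605,-.3348,.15,15.5)
E
```

```text
clock: 26.75
tcp_pos: [0.5616, -0.0222, 0.1795]
ee_rot: [1.97, 2.446, 0.0]
ft_force: [1.6, -0.3, -0.4]
grip_width: 0.093
clock: 27.25
tcp_pos: [0.5097, -0.2539, 0.1596]
ee_rot: [1.907, 2.496, 0.0]
ft_force: [0.8, -0.9, 0.5]
grip_width: 0.093
cur [ 0.5097 -0.2539  0.1596] yaw 15.25 slide mm [-65.2 -68.8   9.6] dr [ 0.03  0.04 -0.25] j6 -0.92
```

```bash
python3 -m creep '{"grip":[-1,-1,-1,-1,-1],"slide":[[-0.035,-0.035,0.005],[-0.06,-0.066,0.009],[-0.06,-0.066,0.009],[-0.06,-0.066,0.009],[-0.06,-0.066,0.009]],"dr":[[0,0,0],[0,0,0],[0,0,0],[0,0,0],[0,0,0]]}'
python3 - <<'E'
from h import *
s,p,d=shot("w24"); 
for seed in [(320,150),(330,210),(300,170),(340,160)]:
    try: c,w,h,a=wplate(p,s,.01,seed,thr=110); print(c,w,h,a); 
    except Exception as e: print(e)
go(.4605,-.3348,.002,15.5)
E
```

```text
clock: 27.75
tcp_pos: [0.463, -0.3263, 0.1507]
ee_rot: [1.906, 2.497, 0.001]
ft_force: [-0.0, 0.1, -0.7]
grip_width: 0.0931
[ 0.47730133 -0.37602429] 415.8608093261719 752.2901000976562 -74.80362319946289
[ 0.47071356 -0.37108765] 66.7018051147461 71.3519287109375 15.232169151306152
[ 0.43770355 -0.32330124] 27.138399124145508 34.84705352783203 13.277200698852539
[ 0.47730133 -0.37602429] 415.8608093261719 752.2901000976562 -74.80362319946289
cur [ 0.4632 -0.326   0.1508] yaw 15.34 slide mm [ -7.7  -5.  148.8] dr [ 0.03  0.   -0.16] j6 -1.08
```

View pics/w24.png

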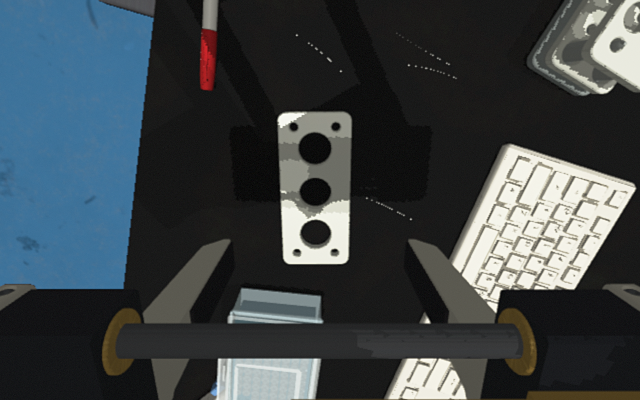

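Run:
```python
from h import *
s=np.load("w24.npy",allow_pickle=True).item()
p=cv2.imread("pics/w24.png"); g=cv2.cvtColor(p,cv2.COLOR_BGR2GRAY)
for t in (70,80,90,100):
    m=np.zeros_like(g); m[100:275,265:365]=(g[100:275,265:365]>t)
    k,l,st,_=cv2.connectedComponentsWithStats(m); b=1+np.argmax(st[1:,4])
    print(t,rect(pix2plane("wrist",np.argwhere(l==b)[:,::-1],.01,s)))
a=pix2plane("wrist",[(293.5,127),(336,127),(296.5,254),(335,254)],.01,s); print(a.mean(0))
v=a[0]+a[1]-a[2]-a[3]; print(np.degrees(np.arctan2(v[1],v[0]))-90, np.linalg.norm(v)/2)
```

```text
70 (array([ 0.46035519, -0.33377225]), 67.25662231445312, 151.31744384765625, 15.542421340942383)
80 (array([ 0.46036154, -0.33376993]), 67.19076538085938, 151.3090057373047, 15.544534683227539)
90 (array([ 0.46034824, -0.33362177]), 66.96987915039062, 149.2445068359375, 15.37594223022461)
100 (array([ 0.46037424, -0.33361575]), 66.70100402832031, 149.3720703125, 15.513876914978027)
[ 0.46100875 -0.33493911  0.01      ]
15.512470460825156 0.12594104854455235
```

```bash
python3 -m creep '{"grip":[-1,-1,-1,-1,-1],"slide":[[-0.007,-0.004,0.045],[-0.007,-0.004,0.09],[-0.007,-0.004,0.125],[-0.007,-0.004,0.142],[-0.007,-0.004,0.1475]],"dr":[[0,0,-0.1],[0,0,-0.1],[0,0,-0.1],[0,0,-0.1],[0,0,-0.1]]}'
python3 -m creep '{"grip":[-1,0,0.5,1,1],"slide":[[0,0,0],[0,0,0],[0,0,0],[0,0,0],[0,0,0]],"dr":[[0,0,0],[0,0,0],[0,0,0],[0,0,0],[0,0,0]]}' 35
python3 -m creep '{"grip":[1,1,1,1,1],"slide":[[0,0,0],[0,0,0],[0,0,0],[0,0,0],[0,0,0]],"dr":[[0,0,0],[0,0,0],[0,0,0],[0,0,0],[0,0,0]]}' 35
python3 - <<'E'
from h import *
go(.6396,.2099,.16,9.27)
E
```

```text
clock: 28.3
tcp_pos: [0.4602, -0.3324, 0.0009]
ee_rot: [-1.899, -2.497, -0.001]
ft_force: [-1.2, 0.2, 0.3]
grip_width: 0.0929
clock: 28.8
tcp_pos: [0.4609, -0.3353, 0.004]
ee_rot: [1.904, 2.497, -0.0]
ft_force: [0.3, 0.5, 4.3]
grip_width: 0.0656
clock: 29.3
tcp_pos: [0.4609, -0.3354, 0.0039]
ee_rot: [1.904, 2.497, -0.0]
ft_force: [0.9, 2.3, 5.8]
grip_width: 0.0652
cur [ 0.4609 -0.3354  0.0039] yaw 15.35 slide mm [ 478.4  316.8 -156.4] dr [0.05 0.07 6.08] j6 -1.09
```

```bash
python3 -m creep '{"grip":[1,1,1,1,1],"slide":[[0,0,-0.04],[0,0,-0.08],[0,0,-0.12],[0.01,0.006,-0.15],[0.035,0.022,-0.16]],"dr":[[0,0,0],[0,0,0],[0,0,0],[0,0,0],[0,0,0]]}' 35
python3 -m creep '{"grip":[1,1,1,1,1],"slide":[[0.04,0.026,0],[0.08,0.053,0],[0.12,0.08,0],[0.16,0.106,0],[0.2,0.132,0]],"dr":[[0,0,0],[0,0,1],[0,0,2],[0,0,3],[0,0,3]]}'
python3 - <<'E'
from h import *
go(.6385,.2029,.155,9.27)
E
```

```text
clock: 29.8
tcp_pos: [0.4734, -0.2982, 0.1668]
ee_rot: [1.904, 2.49, -0.002]
ft_force: [0.2, 0.3, -2.2]
grip_width: 0.0656
clock: 30.3
tcp_pos: [0.5467, -0.0658, 0.1629]
ee_rot: [-1.97, -2.446, 0.0]
ft_force: [0.1, 0.5, -1.7]
grip_width: 0.0654
cur [ 0.5467 -0.0658  0.1629] yaw 12.3 slide mm [242.9 147.    7.8] dr [-0.03 -0.01  3.03] j6 -0.54
```

```bash
python3 -m creep '{"grip":[1,1,1,1,1],"slide":[[0.04,0.024,0.001],[0.08,0.048,0.002],[0.12,0.072,0.004],[0.16,0.096,0.005],[0.2,0.122,0.006]],"dr":[[0,0,0],[0,0,1],[0,0,2],[0,0,3],[0,0,3]]}' 35
python3 -m creep '{"grip":[1,1,1,1,1],"slide":[[0.02,0.012,0],[0.035,0.021,0],[0.035,0.021,0],[0.035,0.021,0],[0.035,0.021,0]],"dr":[[0,0,0],[0,0,0],[0,0,0],[0,0,0],[0,0,0]]}'
python3 -m creep '{"grip":[1,1,1,1,1],"slide":[[0,0,0],[0,0,0],[0,0,0],[0,0,0],[0,0,0]],"dr":[[0,0,0],[0,0,0],[0,0,0],[0,0,0],[0,0,0]]}'
python3 - <<'E'
from h import *
go(.6396,.2099,.09,9.27)
s,p,d=shot("w25"); cv2.imwrite("pics/w25c.png",cv2.resize(p[60:260,200:440],None,fx=3,fy=3))
E
```

```text
clock: 30.8
tcp_pos: [0.6229, 0.1556, 0.1566]
ee_rot: [-2.033, -2.394, 0.002]
ft_force: [0.7, -0.1, 0.5]
grip_width: 0.0658
clock: 31.3
tcp_pos: [0.6377, 0.1907, 0.1568]
ee_rot: [-2.034, -2.394, 0.002]
ft_force: [0.0, -0.2, -0.9]
grip_width: 0.0651
clock: 31.8
tcp_pos: [0.6381, 0.1917, 0.1571]
ee_rot: [2.033, 2.395, 0.0]
ft_force: [0.4, 0.1, -0.7]
grip_width: 0.0654
cur [0.6381 0.1917 0.1571] yaw 9.34 slide mm [17.7  4.4 67.1] dr [0.   0.   0.07] j6 -0.04
```

View pics/w25c.png

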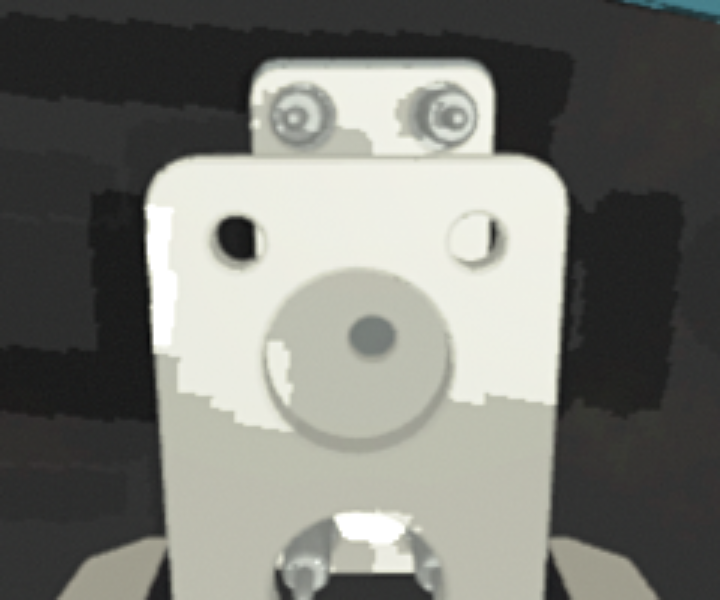

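Run:
```python
from h import *
f=lambda a:np.array(a)/3+[200,60]-0.3
print((1000*pix2tool(f([(238,240),(475,240),(357,156)]),-.006)).round(1))
print((1000*pix2tool(f([(295,117),(453,117)]),.157-.08)).round(1))
```

```text
[[ 63.5 -19.8  -6. ]
 [ 63.5  17.6  -6. ]
 [ 76.4  -1.   -6. ]]
[[ 80.6 -15.4  77. ]
 [ 80.5  21.2  77. ]]
```

```bash
python3 -m creep '{"grip":[1,1,1,1,1],"slide":[[0.017,0.0041,0.01],[0.017,0.0041,0.03],[0.017,0.0041,0.05],[0.017,0.0041,0.065],[0.017,0.0041,0.07]],"dr":[[0,0,0],[0,0,0],[0,0,0],[0,0,0],[0,0,0]]}'
python3 -m creep '{"grip":[1,1,1,1,1],"slide":[[0,0,0],[0,0,0],[0,0,0],[0,0,0],[0,0,0]],"dr":[[0,0,0],[0,0,0],[0,0,0],[0,0,0],[0,0,0]]}'
python3 - <<'E'
from h import *
go(.6396,.2099,.09,9.27)
s,p,d=shot("w26"); cv2.imwrite("pics/w26c.png",cv2.resize(p[100:200,240:400],None,fx=5,fy=5))
E
```

```text
clock: 32.35
tcp_pos: [0.6379, 0.2099, 0.0843]
ee_rot: [-2.03, -2.394, 0.005]
ft_force: [-0.5, -0.1, -0.9]
grip_width: 0.0656
clock: 32.85
tcp_pos: [0.6398, 0.2093, 0.0878]
ee_rot: [2.033, 2.394, 0.001]
ft_force: [-0.4, 0.7, -0.4]
grip_width: 0.0652
cur [0.6398 0.2093 0.0878] yaw 9.35 slide mm [ 0.6 -0.1 -2.2] dr [ 0.07 -0.    0.08] j6 -0.01
```

View pics/w26c.png

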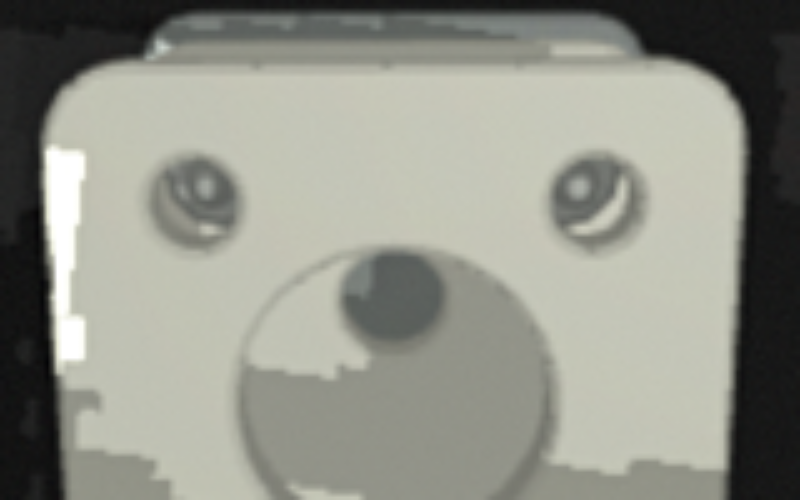

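Run:
```python
from h import *
f=lambda a:np.array(a)/5+[240,100]-0.4
print((1000*pix2tool(f([(195,202),(597,202)]),-.006)).round(1))
print((1000*pix2tool(f([(205,188),(580,188)]),.0878-.08)).round(1))
```

```text
[[ 63.4 -20.   -6. ]
 [ 63.4  18.1  -6. ]]
[[ 62.9 -20.6   7.8]
 [ 62.9  17.9   7.8]]
```

```bash
python3 -m creep '{"grip":[1,1,1,1,1],"slide":[[-0.0004,-0.0003,0.004],[-0.0004,-0.0003,0.009],[-0.0004,-0.0003,0.014],[-0.0004,-0.0003,0.018],[-0.0004,-0.0003,0.019]],"dr":[[0,0,0],[0,0,0],[0,0,0],[0,0,0],[0,0,0]]}'
python3 -m creep '{"grip":[1,1,1,1,1],"slide":[[0,0,0],[0,0,0],[0,0,0],[0,0,0],[0,0,0]],"dr":[[0,0,0],[0,0,0],[0,0,0],[0,0,0],[0,0,0]]}'
python3 - <<'E'
from h import *
s,p,d=shot("w27"); cv2.imwrite("pics/w27c.png",cv2.resize(p[100:200,240:400],None,fx=5,fy=5))
E
```

```text
clock: 33.4
tcp_pos: [0.6388, 0.2088, 0.0679]
ee_rot: [-2.032, -2.395, 0.001]
ft_force: [-3.3, -0.5, 6.2]
grip_width: 0.0651
clock: 33.9
tcp_pos: [0.6392, 0.2089, 0.068]
ee_rot: [-2.033, -2.395, -0.0]
ft_force: [-1.0, -0.8, -0.1]
grip_width: 0.0654
```

View pics/w27c.png

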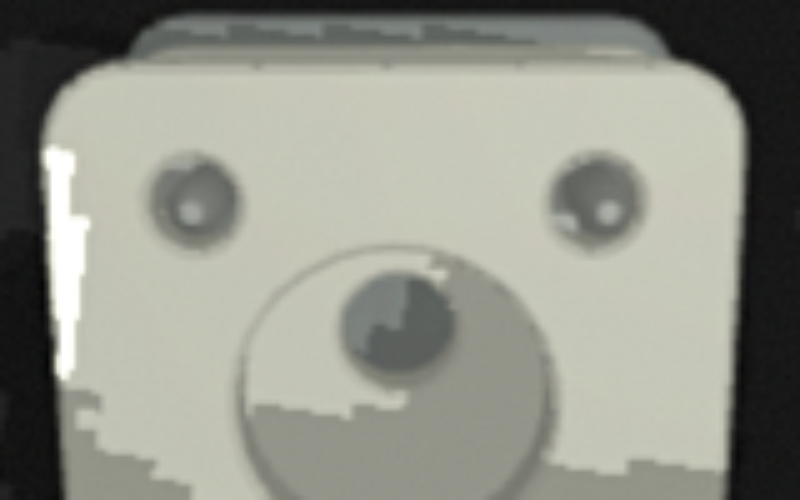

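Top_50 is on its shoulders. The pins stand in the bores and the force pulse came at the expected height. I'll release, lift and check.

```bash
python3 -m creep '{"grip":[0.8,0.3,0,-1,-1],"slide":[[0,0,0],[0,0,0],[0,0,0],[0,0,0],[0,0,0]],"dr":[[0,0,0],[0,0,0],[0,0,0],[0,0,0],[0,0,0]]}'
python3 -m creep '{"grip":[-1,-1,-1,-1,-1],"slide":[[0,0,0],[0,0,-0.03],[0,0,-0.07],[0,0,-0.11],[0,0,-0.14]],"dr":[[0,0,0],[0,0,0],[0,0,0],[0,0,0],[0,0,0]]}'
python3 -m creep '{"grip":[-1,-1,-1,-1,-1],"slide":[[0,0,0],[0,0,0],[0,0,0],[0,0,0],[0,0,0]],"dr":[[0,0,0],[0,0,0],[0,0,0],[0,0,0],[0,0,0]]}'
python3 - <<'E'
from h import *
s,p,d=shot("w28"); a,_=eyes.snapshot("scene")
cv2.imwrite("pics/f.png",np.vstack([cv2.resize(p,(480,300)),cv2.resize(a[110:270,240:440],(375,300))[:, :, :] if 0 else cv2.resize(a[110:270,200:456],(480,300))]))
# depth of plate top, wrist: points in world
i=eyes.camera_info("wrist");T=i["tool_from_camera"];K=i["camera_matrix"];Rt=R.from_rotvec(s["ee_rot"]).as_matrix()
def W(u,v): 
    c=np.linalg.inv(K)@[u,v,1]*np.median(d[v-1:v+2,u-1:u+2]); return Rt@(T[:3,:3]@c+T[:3,3])+s["tcp_pos"]
for u in (295,305,330,342):
    for v in (120,150,180,215,235): print((u,v),W(u,v).round(4))
E
```

```text
clock: 34.45
tcp_pos: [0.6395, 0.2089, 0.0682]
ee_rot: [2.033, 2.395, 0.001]
ft_force: [0.4, -0.0, 0.0]
grip_width: 0.0772
clock: 34.95
tcp_pos: [0.6399, 0.209, 0.2111]
ee_rot: [2.032, 2.394, 0.004]
ft_force: [0.3, 0.6, -0.8]
grip_width: 0.093
clock: 35.45
tcp_pos: [0.6386, 0.2088, 0.2065]
ee_rot: [-2.032, -2.394, 0.003]
ft_force: [-1.0, -0.2, 0.1]
grip_width: 0.093
(295, 120) [0.6064 0.2654 0.0652]
(295, 150) [0.6106 0.2405 0.0751]
(295, 180) [0.6145 0.2132 0.0746]
(295, 215) [0.6193 0.1796 0.0751]
(295, 235) [0.6222 0.159  0.0743]
(305, 120) [0.6155 0.2676 0.0747]
(305, 150) [0.6194 0.2415 0.0726]
(305, 180) [0.6234 0.2051 0.0379]
(305, 215) [0.6286 0.1811 0.0749]
(305, 235) [0.6317 0.1601 0.0731]
(330, 120) [0.6368 0.2712 0.0753]
(330, 150) [0.6435 0.2395 0.0371]
(330, 180) [0.6488 0.2089 0.0368]
(330, 215) [0.6519 0.1848 0.0745]
(330, 235) [0.6594 0.1484 0.0366]
(342, 120) [0.6466 0.2732 0.0802]
(342, 150) [0.6518 0.2472 0.0746]
(342, 180) [0.6568 0.2202 0.0749]
(342, 215) [0.663  0.1867 0.0747]
(342, 235) [0.6668 0.1667 0.0749]
```

View pics/f.png

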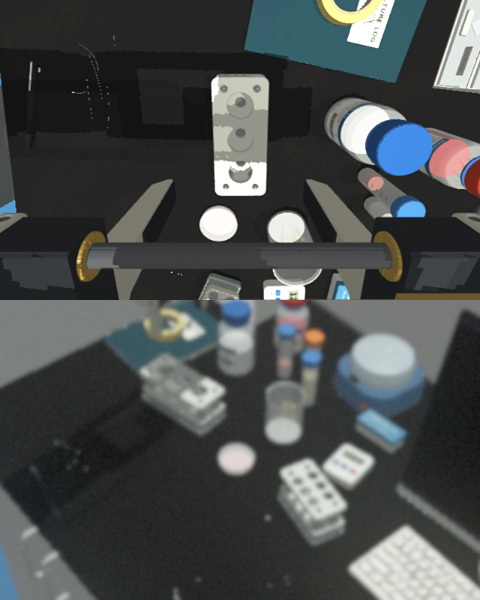

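Run:
```python
from h import *
i=eyes.camera_info("wrist");T=i["tool_from_camera"];K=i["camera_matrix"]
for n,(u0,u1,v0,v1),lo in (("w28",(280,360,95,265),.07),("w16",(284,354,118,246),.07),("w23",(280,356,98,250),.031),("w9",(286,350,116,236),.031)):
    s=np.load(n+".npy",allow_pickle=True).item(); d=np.load(n+"_d.npy"); Rt=R.from_rotvec(s["ee_rot"]).as_matrix()
    v,u=np.mgrid[v0:v1,u0:u1]; u=u.ravel();v=v.ravel(); z=d[v,u]
    P=((np.c_[u,v,np.ones(len(u))]@np.linalg.inv(K).T*z[:,None])@T[:3,:3].T+T[:3,3])@Rt.T+s["tcp_pos"]
    P=P[(z>0)&(P[:,2]>lo)&(P[:,2]<lo+.0105)]
    for _ in range(3):
        A=np.c_[P[:,:2]-P[:,:2].mean(0),np.ones(len(P))]; c=np.linalg.lstsq(A,P[:,2],rcond=None)[0]; r=abs(P[:,2]-A@c); P=P[r<.002]
    print(n,"top z",c[2].round(4),"slopes",c[:2].round(4),rect(P))
```

```text
w28 top z 0.0748 slopes [-0.0004  0.0012] (array([0.6378609 , 0.20976764]), 66.13309478759766, 149.9073028564453, 9.515605926513672)
w16 top z 0.0748 slopes [-0.0001  0.0013] (array([ 0.64511334, -0.12430382]), 58.029415130615234, 113.15879821777344, -12.229232788085938)
w23 top z 0.0369 slopes [0.0005 0.0015] (array([0.63815753, 0.20960382]), 66.0116958618164, 149.7328643798828, 9.56509017944336)
w9 top z 0.0369 slopes [0.0007 0.0008] (array([ 0.64507489, -0.12550402]), 58.105953216552734, 113.02374267578125, -12.125236511230469)
```

All four decks are level, at the right height and on axis, and the gripper is clear of everything. I'm handing in.

```bash
python3 -c "
from workcell import bot
print(bot.job_done())"
```

```text
the job is handed in; nothing more can be done
None
```

Both stands are back together: on each, the tip-seat plate is the lower deck and the tube-hole plate is the upper deck. I handed the job in at about 35.5 s of the 106 s, with the gripper open and well above everything. The hand-in gave no verdict.

**Last checks, from wrist-camera depth:**

| | Target | Measured |
|---|---|---|
| Upper deck top face | 74 mm | 74.8 mm (both stands) |
| Lower deck top face | 36 mm | 36.9 mm (both stands) |
| Tilt | under 0.04 rad | under 0.002 rad |
| Off the stand's axis | under 6 mm | about 1 mm or less |
| Turned from the stand | under 0.12 rad | under 0.01 rad |

- **When checked:** I measured the lower decks before their upper decks went on, and stand_15's upper deck just after its release. The final picture still shows both stands assembled.
- **Beaker and dish:** I never touched them, and they stand upright where they were in the last picture. I did not measure their positions again.

**What disagreed or went wrong:**
- My first move was typed in millimetres instead of metres. The per-row limit capped it and it did no harm.
- On the way to top_15 I sent one move the wrong way along the tool's x. I corrected it on the next move.
- The top and wrist cameras differed by 1–3 mm on positions. I aligned each fit by the wrist view of bores and pins together, where they agreed to about 0.5 mm before lowering, or by about 2 mm for the first plate, seat_15, which I shifted before lowering.

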